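Load a box cover in the indexing nest and index it one stone place

ROBOT

A 6-joint arm with a two-finger parallel gripper is mounted at the origin on the work surface. World frame = base frame: x ahead of the robot, y to its left, z up, the work surface at z = 0. Lengths are in m, angles in rad, forces in N, time in s.
With the tool pointing down it reaches from about 0.3 to 0.775 m from the base axis. Payload 14.6 kg.
Tool frame: the origin (TCP) lies between the finger pads; the fingertips stand 8 mm ahead of it and the grasp point (between the pads) lies 11 mm behind it; x points along the fingers, y is the direction in which the jaws open and shut, and the axes are right-handed (so a half turn about x gives the same grasp; the last joint's range is limited). The gripper opens to 94 mm and grips with 3 to 60 N. Pads are 16 mm wide; open, the fingers measure 119 mm over their backs; the gripper's body (75 mm by 177 mm) begins 78 mm behind the grasp point.
Start: joints at [-1.35, 0.3, 1.521, -0, 1.321, -0.067], TCP at [0.156, -0.527, 0.213] pointing down, gripper open.
Joint ranges: [-3.03, 3.03], [-0.79, 2.21], [0.23, 2.52], [-1.04, 4.18], [0, 3.07], [-2.55, 2.55]. Speed limits (rad/s): [2.22, 2.22, 2.57, 3.14, 3.14, 3.14].

INTERFACE

Orientations are given as [roll, pitch, yaw] about the fixed x, y, z axes, in that order (R = Rz(yaw) Ry(pitch) Rx(roll)).
In Python, from station import ctrl gives the robot as it stands.
- The arm moves only by the shell command python3 -m creep 'ROWS' [FORCE]. ROWS is a JSON object of lists of equal length, an entry for each row: "hand": the closure, from -1 (fully open) to 1 (shut); "slide": the shift along the tool's x, y, z in m, a list of three; "spin": the turn about the tool's x in degrees. A call has 1 to 12 rows; each row is the pose to reach, as a shift and turn from the pose commanded when the call began, along the tool's axes at that moment; what a row does not reach only later rows make up. A row lasts 1/12 s, in which the tool goes at most 41.7 mm and 7.16 degrees, less where a joint would pass 70% of its speed; a pose out of reach is approached as far as the arm can. A call with a gripper value outside its range is refused whole. The fingers move at their own pace and stop on an object; FORCE is the grip in N (left out, the last holds). Time passes only in rows, so rows that repeat a pose let the fingers close. It gives the time, the measured TCP pose, the force and the opening at its end, in the units of the state.
- ctrl.get_obs(): the state, without advancing time (a new reading comes with each control period).
- ctrl.camera(name): name is "scene" or "top"; returns the picture (480x640x3 uint8, red, green, blue); there is no depth.
- ctrl.calibration(name): a dict with "K" (3x3 intrinsics, pixels), "k1" (the pictures are not rectified: a ray, as slopes to the right and down, at radius r is drawn at 1 + k1 r^2 times it, then the intrinsics apply), "R" (3x3) and "t" (3): a world point X has camera coordinates R X + t. Camera axes: x right, y down, z forward; pixel columns grow to the right and rows downward; lengths in m; the calibration is good to about 2 mm. A picture is of the moment at which its call begins. calibration takes no time and is no camera call.
- ctrl.hand_in(): hands the job in, once; it reports no verdict.
The state is a dict: "time_s": time; "qpos": joint angles; "joint_vel": joint speeds; "tau": joint torques, N m; "ee_pos": TCP position; "eef_rot": TCP orientation; "force": force on the tool from outside, world axes, zero at the start; "moment": the same for the moment, N m; "grip_width": finger opening in m.
Only numpy, scipy, OpenCV 4.12 (cv2) and the standard library are available. Lean on these libraries where they do the work, as an engineer would, in place of code of your own. Each camera call takes 0.05 s, during which the arm holds its last target.

TASK

Take the larger of the two brass box covers out of its wooden cradle and set it (do not drop it) in the round pocket on top of the rotary table, open flanged rim down and drilled top up, so that the flange lies flat on the pocket floor. Then, with the cover seated, index the table: turn its side crank exactly three full turns clockwise (as seen facing the crank), without running past, so that the handle finishes straight up as it started. Leave the small cover and the other things on the bench where they are.

Things in the scene. Friction and masses are not known exactly. Their poses are not given: they have to be found in the camera images.
- cover_mid (a point): Larger brass box cover, loose, about 0.2 kg: hollow barrel 64 mm outside diameter, 44 mm tall, wall 3 mm; one end closed by a plate with twelve small drilled seats (its top), the other open with a flange 78 mm diameter, 4 mm thick. Point on its axis half-way up; z along the axis from open rim to closed top. Starts on its side (z level), axis 56 mm above the bench, top roughly towards +y.
- cover_small_mid (a point): A smaller brass box cover (barrel 44 mm diameter, flange 56 mm, 34 mm tall) in its own wooden cradle, lying the same way, axis 45 mm above the bench; to be left alone. Point on its axis half-way up, z from rim to closed top.
- pocket (a point): Centre of the floor of the round pocket in the aluminium nest (105 mm diameter) on the rotary table, 142 mm above the bench; z up. The pocket is 82 mm in diameter, bevelled to 85 at its mouth, 5 mm deep: the nest's top face is 147 mm above the bench. It turns with the table, by 1/36 of the crank's turn. The grey casting and riser under it are 150 by 130 mm, fixed.
- crank_axis (a point): Point on the level axis of the side crank, 100 mm above the bench, abreast of the middle of its handle, fixed to the rotary table's base. x and y are level, z up; the crank's axis lies along y, and the crank is on the -y side of the base, this point 128 mm from the table's centre.
- crank_grip (a point): Middle of the crank's handle: black, round, level, parallel to the crank's axis (y of crank_axis), 22 mm diameter, 70 mm long, 45 mm from the crank's axis, spinning freely on its pin. The crank arm is at its inner end, 35 mm from this point. The nearest part of the table, but for the shaft, is 58 mm inward of this point along y.
- crank (a joint): Crank angle in rad: near 0 at the start with the handle straight up, growing as it turns clockwise seen facing the crank (looking along +y of crank_axis): from the top the handle goes towards +x of crank_axis, then down. It counts on over whole turns (three are 18.85), needs about 3 N at the handle and stays where it is left.
- bench_block: Steel-topped wooden bench block 100 x 78 x 36 mm, origin at the centre of its underside; a bystander.
- box_body: Round open brass box body 72 mm diameter, 45 mm tall, origin at the centre of its underside; a bystander.
- hammer: Hammer lying flat, 220 mm long; a bystander.
- mandrel: Tapered steel ring mandrel lying down, 250 mm long, origin at the centre of its thick end; a bystander.
- tin: Green tin 134 x 79 x 42 mm, origin at the centre of its underside; a bystander.
- caliper: Steel caliper lying flat, 150 mm long; a bystander.
- bangle: Brass bangle lying flat, 68 mm diameter, 8 mm high, origin at the centre of its underside; a bystander.
- cradle: Fixed wooden V-cradle, 90 x 66 mm, under the larger cover; origin at the centre of its underside, V along its x. It holds the cover from below only: its walls end 18 mm below the cover's axis and within 33 mm either side, so the two sides of the barrel are free to grasp.
Mind the look-alikes: they are no part of the job. What is shaped like the part that bears cover_mid but green or pink is not meant.

How it is judged:
By the outcome, as a careful person would: the job done as asked, in the order asked, and still so for the second after the job is handed in, with the robot touching nothing.
It also fails if it takes over 72 s, if anything falls off the work surface, if the arm or the gripper's body presses on something with over 40 N, if the wrist force passes 120 N, or if a joint passes its speed limit or range.

## Working session

There is one attempt and no reset: what is moved stays moved. The work goes in short steps, Python scripts to look and compute and a shell command to move; the robot and the scene stay as the last step left them, time stands still between calls to the robot, and variables do not carry over. Pictures are saved under pics/ and viewed, and the job is handed in when it is done.

```bash
ls; mkdir -p pics; python3 - <<'E'
from station import ctrl
import cv2
o=ctrl.get_obs()
for k,v in o.items(): print(k,v)
for n in("scene","top"):
    cv2.imwrite(f"pics/{n}0.png",ctrl.camera(n)[:,:,::-1]); c=ctrl.calibration(n); print(n,c)
E
```

```text
pics
time_s 0.0
qpos [-1.34956337e+00  3.00467940e-01  1.52157168e+00 -1.70478798e-06
  1.32070398e+00 -6.66101535e-02]
joint_vel [ 0.00101077  0.00065579  0.00057727 -0.00097583  0.00071694  0.00146306]
tau [-2.24997391e-03 -5.31799006e+01 -3.52740097e+01  7.07732281e-02
  2.44574749e-02 -6.55601048e-05]
ee_pos [ 0.1560728  -0.52712916  0.21289204]
eef_rot [-1.63597177  1.56964539  1.79346441]
force [ 0.22288343 -0.01631548  0.64130967]
moment [ 0.03900277  0.01952589 -0.02433986]
grip_width 0.09409939844655754
scene {'K': array([[519.86723088,   0.        , 315.48349252],
       [  0.        , 519.86723088, 242.52011099],
       [  0.        ,   0.        ,   1.        ]]), 'k1': -0.03784327972723595, 'R': array([[-0.80228163,  0.59687924,  0.00890877],
       [ 0.35420378,  0.48800172, -0.79774307],
       [-0.48050377, -0.63685908, -0.6029317 ]]), 't': array([ 0.4084309 , -0.12806893,  1.61519983])}
top {'K': array([[527.55374689,   0.        , 315.13943731],
       [  0.        , 527.55374689, 243.45785189],
       [  0.        ,   0.        ,   1.        ]]), 'k1': -0.0925390664946235, 'R': array([[-0.06129145, -0.99810958,  0.00454163],
       [-0.97685074,  0.05905042, -0.20561049],
       [ 0.20495361, -0.01703866, -0.97862337]]), 't': array([0.08399056, 0.57784039, 1.15482784])}
```

View pics/scene0.png

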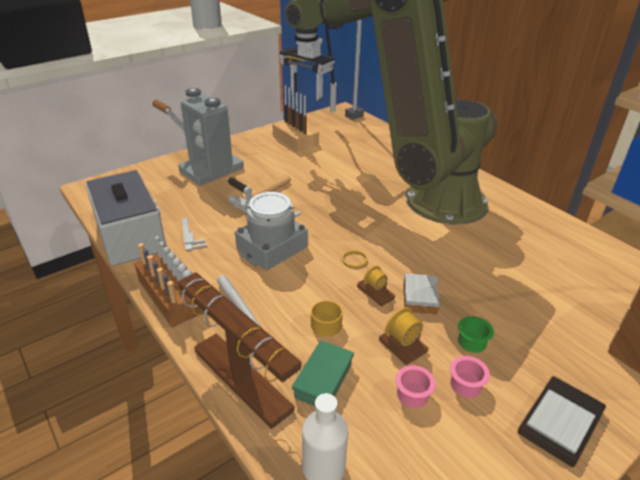

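View pics/top0.png

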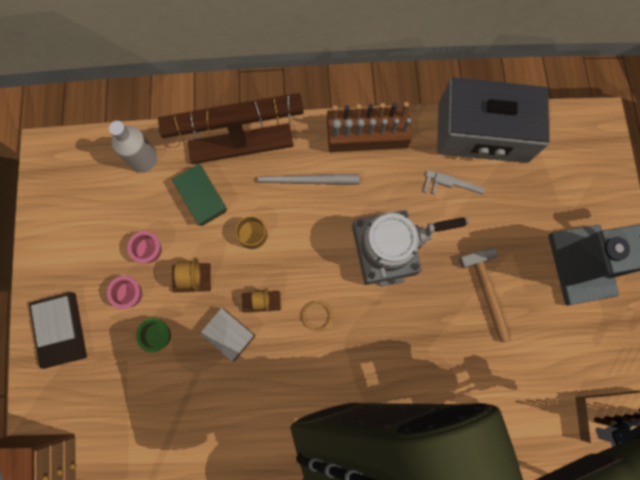

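Candidates for the larger cover: brass on a cradle at top (187,275), the smaller brass one on its cradle at (261,300), and upright lookalikes in pink (144,247), (123,292) and green (153,334). There is also the brass box body at (251,233). The larger brass one at (187,275) fits the description. I'll confirm with enlarged crops.

```bash
cat > h.py <<'E'
import numpy as np, cv2
from station import ctrl
def cal(n):
    c=ctrl.calibration(n); return c['K'],c['k1'],np.array(c['R']),np.array(c['t'])
def proj(n,X):
    K,k1,R,t=cal(n); X=np.atleast_2d(X); P=X@R.T+t; s=P[:,:2]/P[:,2:]; r2=(s**2).sum(1,keepdims=True)
    s=s*(1+k1*r2); return s*K[0,0]+K[:2,2]
def ray(n,uv):
    K,k1,R,t=cal(n); d=(np.array(uv,float)-K[:2,2])/K[0,0]; s=d.copy()
    for _ in range(20): s=d/(1+k1*(s@s))
    return -R.T@t, R.T@np.array([s[0],s[1],1])
def onz(n,uv,z):
    o,d=ray(n,uv); return o+d*(z-o[2])/d[2]
def tri(uvs,uvt):
    o1,d1=ray('scene',uvs);o2,d2=ray('top',uvt)
    A=np.stack([d1,-d2],1);s=np.linalg.lstsq(A,o2-o1,rcond=None)[0]
    a=o1+d1*s[0];b=o2+d2*s[1];return (a+b)/2,np.linalg.norm(a-b)
def crop(src,out,u0,v0,u1,v1,f):
    im=cv2.imread(src)[v0:v1,u0:u1]; cv2.imwrite(out,cv2.resize(im,None,fx=f,fy=f,interpolation=cv2.INTER_CUBIC))
E
python3 - <<'E'
from h import *
crop('pics/top0.png','pics/ct.png',140,240,220,300,10)
crop('pics/scene0.png','pics/cs.png',360,290,440,350+10,8)
crop('pics/top0.png','pics/tt.png',345,195,475,290,6)
crop('pics/scene0.png','pics/ts.png',220,170,320,270,6)
E
```

```text
(no output)
```

View pics/ct.png

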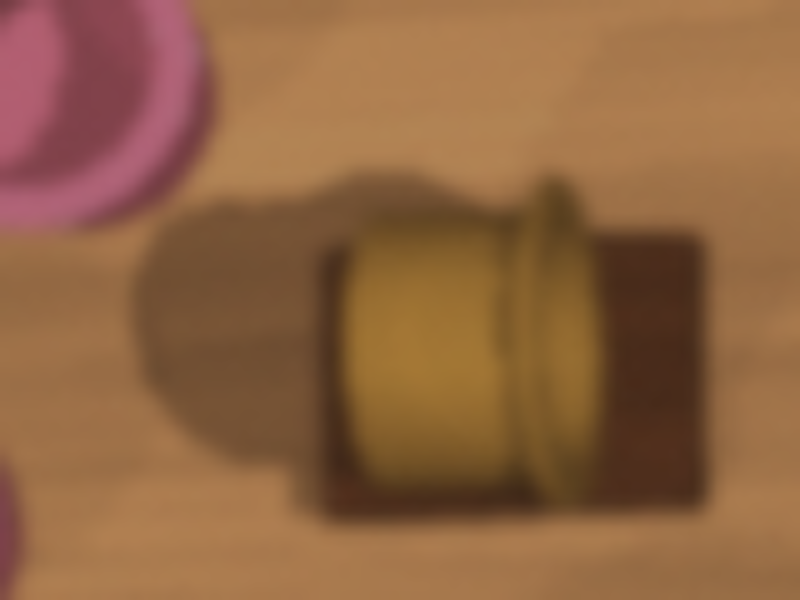

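View pics/cs.png

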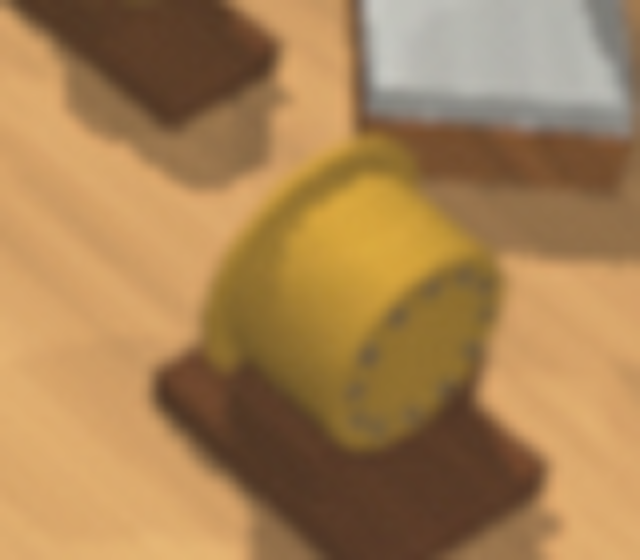

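View pics/tt.png

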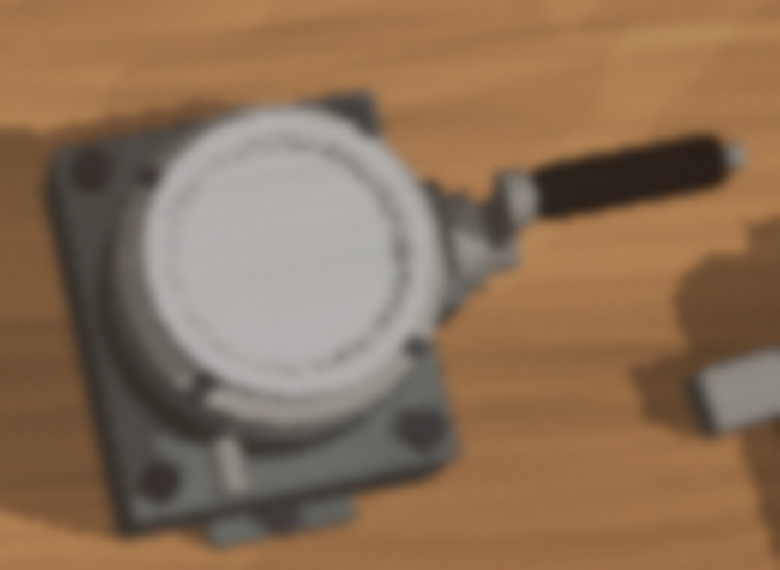

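View pics/ts.png

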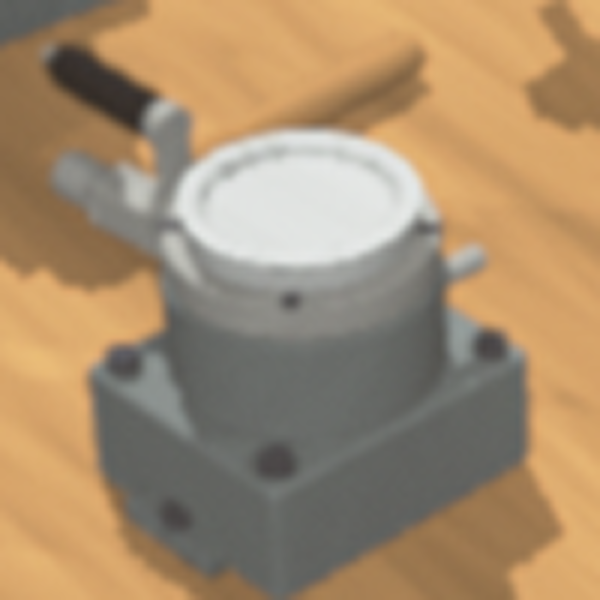

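The crops confirm the target: brass, in its cradle, with the ring of dark seats on the plate towards +y. Next I fit cover, nest and handle geometrically in both views.

```bash
cat > fit.py <<'E'
from h import *
from scipy.optimize import minimize
from scipy.ndimage import gaussian_filter
a=np.linspace(0,2*np.pi,60,endpoint=False)
def cyl(c,ax,s0,s1,r):
    ax=ax/np.linalg.norm(ax); u=np.cross(ax,[0.3,0.2,1.]); u/=np.linalg.norm(u); v=np.cross(ax,u)
    return np.concatenate([c+ax*s+r*(np.cos(a)[:,None]*u+np.sin(a)[:,None]*v) for s in(s0,s1)])
S=8
def hullmask(n,parts,box):
    u0,v0,u1,v1=box; m=np.zeros(((v1-v0)*S,(u1-u0)*S),np.uint8)
    for P in parts:
        h=cv2.convexHull(proj(n,P).astype(np.float32))[:,0]
        cv2.fillPoly(m,[np.round(((h-[u0,v0])+.5)*S*16-8).astype(np.int32)],1,shift=4)
    return cv2.resize(m.astype(np.float32),(u1-u0,v1-v0),interpolation=cv2.INTER_AREA)
E
python3 - <<'E'
from fit import *
B={'top':(160,245,215,300),'scene':(375,295,435,355)}
M={}
for n in B:
    im=cv2.imread(f'pics/{n}0.png'); u0,v0,u1,v1=B[n]; c=im[v0:v1,u0:u1].astype(float)
    # brass: B low relative to R, G/R high
    b,g,r=c[...,0],c[...,1],c[...,2]
    sat=(r-b)/(r+1); gr=g/(r+1)
    m=((sat>0.6)&(gr>0.6)&(r>70)).astype(np.uint8); 
    k,l,st,_=cv2.connectedComponentsWithStats(m); i=1+np.argmax(st[1:,4]); M[n]=(l==i).astype(np.float32); print(n,st[i])
    cv2.imwrite(f'pics/m_{n}.png',cv2.resize(np.hstack([c,255*np.repeat(M[n][...,None],3,2)]).astype(np.uint8),None,fx=6,fy=6,interpolation=cv2.INTER_NEAREST))
def parts(p):
    c=np.array([p[0],p[1],p[3] if len(p)>3 else .056]);ax=np.array([np.cos(p[2]),np.sin(p[2]),0])
    return [cyl(c,ax,-.022,.022,.032),cyl(c,ax,-.022,-.018,.039)]
def cost(p,ns=('top','scene')):
    return sum(np.abs(hullmask(n,parts(p),B[n])-M[n]).sum() for n in ns)
x0=onz('top',(186,275),.07); print(x0)
for ns in (('top','scene'),('top',),('scene',)):
    p=np.array([x0[0],x0[1],1.6])
    for _ in range(3):
        r=minimize(cost,p,args=(ns,),method='Nelder-Mead',options=dict(initial_simplex=p+np.vstack([np.zeros(3),np.diag([.006,.006,.1])]),xatol=1e-5));p=r.x
    print(ns,p,r.fun)
p=np.append(p,.056)
r=minimize(cost,p,method='Nelder-Mead',options=dict(initial_simplex=p+np.vstack([np.zeros(4),np.diag([.006,.006,.1,.005])])));print('free z',r.x,r.fun)
E
```

```text
top [ 13  13  36  33 811]
scene [ 10  11  37  41 877]
[0.52453165 0.34534751 0.07      ]
('top', 'scene') [0.52694167 0.34460235 1.58190227] 279.03125
('top',) [0.52705285 0.34632412 1.54900085] 103.96875
('scene',) [0.52631135 0.34287812 1.64226269] 151.703125
free z [0.52725382 0.34491751 1.58517228 0.05793168] 267.796875
```

```bash
python3 - <<'E'
import cv2,numpy as np
a=cv2.imread('pics/m_top.png');b=cv2.imread('pics/m_scene.png')
w=max(a.shape[1],b.shape[1]);a=cv2.copyMakeBorder(a,0,0,0,w-a.shape[1],0);b=cv2.copyMakeBorder(b,0,0,0,w-b.shape[1],0)
cv2.imwrite('pics/mm.png',cv2.resize(np.vstack([a,b]),(600,580)))
E
```

```text
(no output)
```

View pics/mm.png

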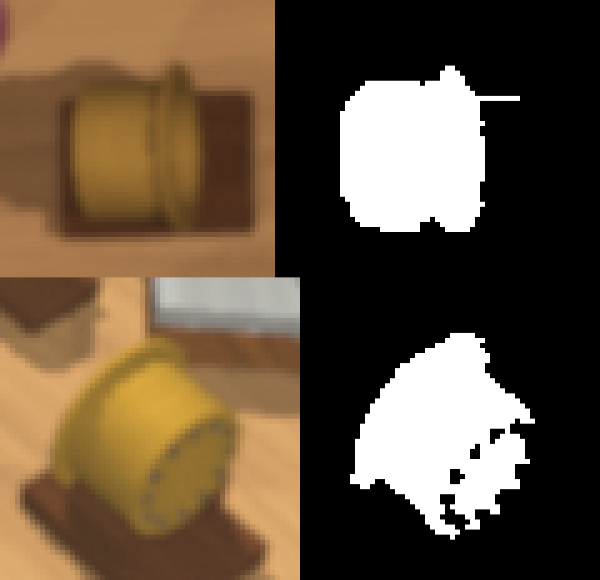

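```bash
python3 - <<'E'
from fit import *
from scipy.optimize import least_squares
def ext(n,c,z,r):
    p=proj(n,np.c_[c[0]+r*np.cos(np.linspace(0,6.283,400)),c[1]+r*np.sin(np.linspace(0,6.283,400)),np.full(400,z)])
    return np.array([p[:,0].min(),p[:,0].max(),p[:,1].min(),p[:,1].max()])
def pix(l,f,u,v): return np.array([u+(l[0]+.5)/f-.5,u+(l[1]+.5)/f-.5,v+(l[2]+.5)/f-.5,v+(l[3]+.5)/f-.5])
T=pix((143,436,107,397),6,345,195); Sx=pix((178,429,130,270),6,220,170)
for nm,L in (('top',[('top',T)]),('scene',[('scene',Sx)]),('both',[('top',T),('scene',Sx)])):
    f=lambda p:np.concatenate([ext(n,p,.147,.0525)-t for n,t in L])
    r=least_squares(f,[.6,-.05]); print(nm,r.x,np.round(r.fun,2))
# handle ends at crank z .145
q=lambda x,y,f,u,v:(u+(x+.5)/f-.5,v+(y+.5)/f-.5)
i=q(540,192,6,345,195);o=q(725,157,6,345,195)
a,b=onz('top',i,.145),onz('top',o,.145);print('handle top',a,b,np.linalg.norm(a-b),(a+b)/2,np.degrees(np.arctan2(*(a-b)[[1,0]])))
i2=q(150,122,6,220,170);o2=q(58,60,6,220,170)
a,b=onz('scene',i2,.145),onz('scene',o2,.145);print('handle scene',a,b,np.linalg.norm(a-b),(a+b)/2,np.degrees(np.arctan2(*(a-b)[[1,0]])))
# base plate edges yaw from top (left edge & right..)  approx top plane z?
for z in (.03,.05):
  c=[onz('top',q(*p,6,345,195),z) for p in((50,155),(130,530),(458,455),(375,95))]
  print(z,[np.round(x[:2],4) for x in c],[round(float(np.degrees(np.arctan2(*(c[(k+1)%4]-c[k])[[1,0]]))),1) for k in range(4)],[round(float(np.linalg.norm(c[(k+1)%4]-c[k])),4) for k in range(4)])
# cradle
c=[onz('top',q(*p,10,140,240),.01) for p in((322,515),(700,508),(700,235))];print([x[:2] for x in c],np.degrees(np.arctan2(*(c[0]-c[1])[[1,0]])))
for nm,uv in dict(p1=(144,247),p2=(123,292),g=(153,334),block=(227,333),tin=(199,195)).items(): print(nm,onz('top',uv,.03))
E
```

```text
top [ 0.56909928 -0.11723641] [ 0.05 -0.06  0.3  -0.29]
scene [ 0.5672052  -0.11812821] [ 0.34 -0.34  0.6  -0.49]
both [ 0.56851855 -0.11723263] [ 0.08 -0.03  0.56 -0.02  0.07 -0.57  0.89 -0.15]
handle top [ 0.58570346 -0.21023808  0.145     ] [ 0.59472717 -0.27950081  0.145     ] 0.06984807046134041 [ 0.59021531 -0.24486944  0.145     ] 97.42282630546848
handle scene [ 0.58704393 -0.21341033  0.145     ] [ 0.59347147 -0.28517514  0.145     ] 0.07205206918981306 [ 0.5902577  -0.24929274  0.145     ] 95.11798525217256
0.03 [array([ 0.6387, -0.0452]), array([ 0.4873, -0.0648]), array([ 0.5086, -0.1956]), array([ 0.6557, -0.1772])] [-172.6, -80.7, 7.1, 97.3] [0.1527, 0.1325, 0.1483, 0.1331]
0.05 [array([ 0.6337, -0.0433]), array([ 0.4847, -0.0626]), array([ 0.5057, -0.1913]), array([ 0.6504, -0.1732])] [-172.6, -80.7, 7.1, 97.3] [0.1502, 0.1304, 0.1458, 0.1309]
[array([0.49780984, 0.39401761]), array([0.4943505 , 0.30385021]), array([0.55982481, 0.30238197])] 87.80288270259554
p1 [0.60409035 0.45475926 0.03      ]
p2 [0.49931602 0.50456113 0.03      ]
g [0.39815195 0.43363683 0.03      ]
block [0.39125804 0.26239723 0.03      ]
tin [0.7245441  0.32107543 0.03      ]
```

```bash
cat >> h.py <<'E'
from scipy.spatial.transform import Rotation as Ro
def Rt():
    o=ctrl.get_obs(); return Ro.from_euler('xyz',o['eef_rot']).as_matrix(),np.array(o['ee_pos']),o
def plan(target,jaw=None):
    """target TCP world -> slide in mm in tool axes; jaw: desired angle(deg) of tool y in the world"""
    R,p,o=Rt(); print('t',round(o['time_s'],2),'p',np.round(p,4),'w',round(o['grip_width'],4),'F',np.round(o['force'],1))
    print('tool y angle',np.round(np.degrees(np.arctan2(R[1,1],R[0,1])),2),'tool x',np.round(R[:,0],4),'q6',round(o['qpos'][5],3))
    print('slide mm',np.round(R.T@(np.array(target)-p)*1000,1))
    if jaw is not None:
        d=jaw-np.degrees(np.arctan2(R[1,1],R[0,1])); d=(d+90)%180-90
        print('spin deg',-d,'(tool x down => positive spin turns y clockwise from above)')
E
python3 - <<'E'
from h import *
R,p,o=Rt();print(np.round(R,4))
plan([.527,.354,.213],0)
E
```

```text
[[-2.000e-04  2.838e-01 -9.589e-01]
 [ 1.000e-03 -9.589e-01 -2.838e-01]
 [-1.000e+00 -1.000e-03 -1.000e-04]]
t 0.1 p [ 0.1561 -0.5272  0.213 ] w 0.094 F [ 1.  -0.   0.7]
tool y angle -73.51 tool x [-2.e-04  1.e-03 -1.e+00] q6 -0.067
slide mm [ 7.000e-01 -7.397e+02 -6.058e+02]
spin deg -73.51281341087636 (tool x down => positive spin turns y clockwise from above)
```

```bash
python3 -m creep '{"hand":[-1,-1,-1,-1,-1,-1,-1,-1,-1,-1,-1,-1],"slide":[[0,-0.02,-0.016],[0,-0.05,-0.04],[0,-0.08,-0.065],[0,-0.11,-0.09],[0,-0.14,-0.115],[0,-0.17,-0.14],[0,-0.2,-0.164],[0,-0.23,-0.188],[0,-0.26,-0.213],[0,-0.29,-0.238],[0,-0.32,-0.262],[0,-0.35,-0.287]],"spin":[-3,-6,-9,-12,-15,-18,-21,-24,-27,-30,-33,-36]}' 20; python3 -c "
from h import *
plan([.527,.359,.20],0)"
```

```text
time_s: 1.1
ee_pos: [0.332, -0.1085, 0.2135]
eef_rot: [1.782, 1.57, -0.442]
force: [0.8, -1.6, -1.0]
grip_width: 0.094
t 1.1 p [ 0.332  -0.1085  0.2135] w 0.094 F [ 0.8 -1.6 -1. ]
tool y angle -37.38 tool x [ 4.e-04 -2.e-04 -1.e+00] q6 0.232
slide mm [  13.5 -128.9 -489.8]
spin deg -37.38426305454648 (tool x down => positive spin turns y clockwise from above)
```

```bash
python3 -m creep '{"hand":[-1,-1,-1,-1,-1,-1,-1,-1,-1,-1,-1,-1],"slide":[[0,-0.011,-0.041],[0,-0.022,-0.081],[0,-0.032,-0.122],[0,-0.043,-0.163],[0,-0.054,-0.204],[0,-0.065,-0.244],[0,-0.075,-0.285],[0,-0.086,-0.326],[0,-0.097,-0.366],[0,-0.107,-0.407],[0,-0.118,-0.448],[0,-0.128,-0.48]],"spin":[-3,-6,-9,-12,-15,-18,-21,-24,-27,-30,-33,-36]}'; python3 -m creep '{"hand":[-1,-1],"slide":[[0,0,0],[0,0,0]],"spin":[-0.5,-1]}'; python3 - <<'E'
from h import *
plan([.527,.359,.071],0)
for n in("scene","top"):cv2.imwrite(f"pics/{n}1.png",ctrl.camera(n)[:,:,::-1])
crop('pics/top1.png','pics/a.png',120,200,260,340,4)
crop('pics/scene1.png','pics/b.png',320,200,480,360,4)
cv2.imwrite('pics/ab1.png',cv2.resize(np.hstack([cv2.resize(cv2.imread('pics/a.png'),(560,560)),cv2.resize(cv2.imread('pics/b.png'),(560,560))]),(800,400)))
E
```

```text
time_s: 2.1
ee_pos: [0.523, 0.3506, 0.2127]
eef_rot: [-1.013, 1.57, -2.607]
force: [1.0, -0.4, -0.5]
grip_width: 0.094
time_s: 2.27
ee_pos: [0.5224, 0.3495, 0.2117]
eef_rot: [-1.008, 1.568, -2.585]
force: [0.8, -1.6, 0.9]
grip_width: 0.0944
t 2.27 p [0.5224 0.3495 0.2117] w 0.0944 F [ 0.8 -1.6  0.9]
tool y angle -0.37 tool x [-0.0021 -0.0013 -1.    ] q6 0.538
slide mm [140.7   4.8  -9.7]
spin deg -0.3729427928022915 (tool x down => positive spin turns y clockwise from above)
```

View pics/ab1.png

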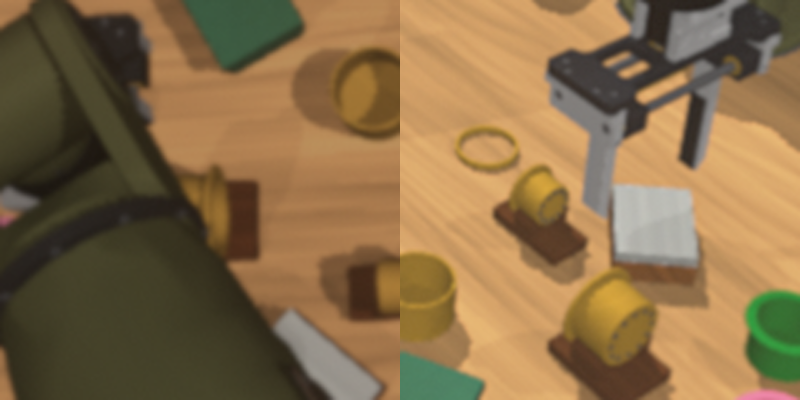

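```bash
python3 -m creep '{"hand":[-1,-1,-1,-1,-1,-1,-1],"slide":[[0.01,0.002,-0.004],[0.03,0.0045,-0.009],[0.055,0.0048,-0.0097],[0.08,0.0048,-0.0097],[0.1,0.0048,-0.0097],[0.113,0.0048,-0.0097],[0.113,0.0048,-0.0097]],"spin":[0,0,0,0,0,0,0]}'; python3 - <<'E'
from h import *
plan([.527,.359,.048],0)
cv2.imwrite(f"pics/scene2.png",ctrl.camera("scene")[:,:,::-1])
crop('pics/scene2.png','pics/b.png',330,210,480,370,5)
E
```

```text
time_s: 2.95
ee_pos: [0.5267, 0.3568, 0.0977]
eef_rot: [-1.021, 1.567, -2.602]
force: [-0.0, -0.7, -0.5]
grip_width: 0.0937
t 2.95 p [0.5267 0.3568 0.0977] w 0.0937 F [-0.  -0.7 -0.5]
tool y angle -0.58 tool x [-0.0035 -0.0021 -1.    ] q6 0.548
slide mm [49.7  0.5 -2.3]
spin deg -0.580440073164084 (tool x down => positive spin turns y clockwise from above)
```

View pics/b.png

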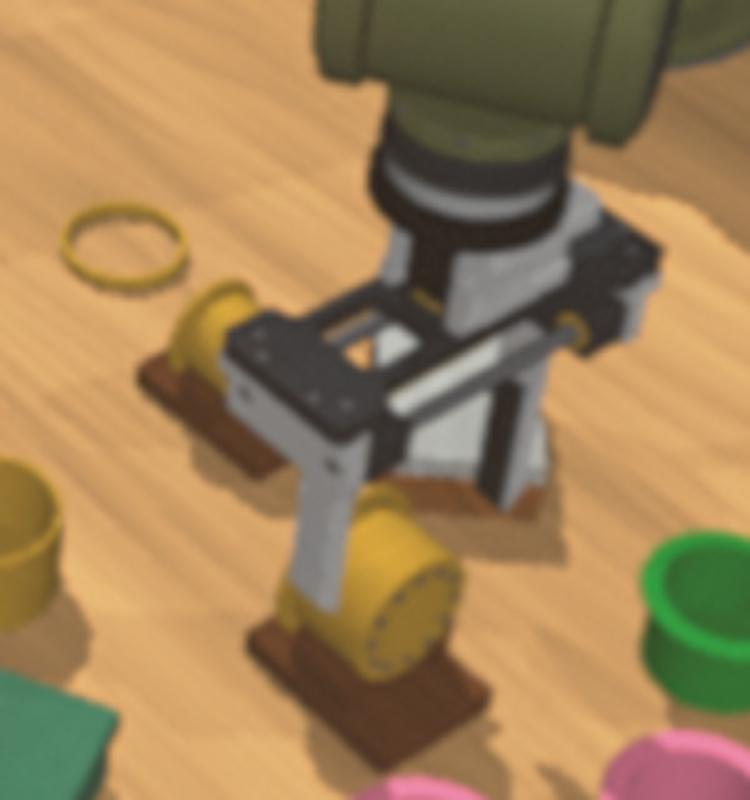

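The fingers straddle the larger cover's barrel near its closed end: far finger tip at about crop (500,500), near tip at (320,600). I'll lower and close.

```bash
python3 -m creep '{"hand":[-1,-1,-1,-1,0.5,0.5,0.5,0.5,0.5,0.5,0.5,0.5],"slide":[[0.02,0.0005,-0.0015],[0.04,0.0005,-0.0023],[0.0495,0.0005,-0.0023],[0.0495,0.0005,-0.0023],[0.0495,0.0005,-0.0023],[0.0495,0.0005,-0.0023],[0.0495,0.0005,-0.0023],[0.0495,0.0005,-0.0023],[0.0495,0.0005,-0.0023],[0.0495,0.0005,-0.0023],[0.0495,0.0005,-0.0023],[0.0495,0.0005,-0.0023]],"spin":[0,0,0,0,0,0,0,0,0,0,0,0]}' 12; python3 - <<'E'
from h import *
plan([.527,.359,.048],0)
cv2.imwrite(f"pics/scene3.png",ctrl.camera("scene")[:,:,::-1])
crop('pics/scene3.png','pics/b.png',350,240,450,360,6)
E
```

```text
time_s: 4.0
ee_pos: [0.5284, 0.3606, 0.0516]
eef_rot: [2.189, 1.57, 0.609]
force: [-1.6, 0.1, 5.5]
grip_width: 0.0643
t 4.0 p [0.5284 0.3606 0.0516] w 0.0643 F [-1.6  0.1  5.5]
tool y angle -0.51 tool x [ 8.e-04  6.e-04 -1.e+00] q6 0.55
slide mm [ 3.6 -1.4  1.6]
spin deg -0.5100340196553361 (tool x down => positive spin turns y clockwise from above)
```

View pics/b.png

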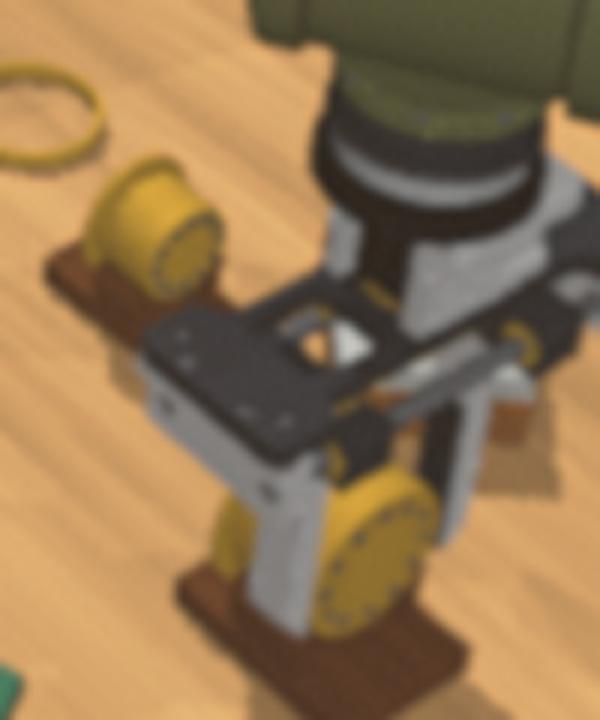

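```bash
python3 -m creep '{"hand":[0.5,0.5,0.5,0.5,0.5,0.5,0.5,0.5,0.5],"slide":[[-0.005,0,0],[-0.01,0,0],[-0.02,0,0],[-0.035,0,0],[-0.055,0,0],[-0.075,0,0],[-0.09,0,0],[-0.1,0,0],[-0.1,0,0]],"spin":[0,0,0,0,0,0,0,0,0]}' 12; python3 - <<'E'
from h import *
plan([.527,.359,.048],0)
for n in("scene","top"):cv2.imwrite(f"pics/{n}4.png",ctrl.camera(n)[:,:,::-1])
crop('pics/scene4.png','pics/b.png',350,180,450,330,5)
E
```

```text
time_s: 4.8
ee_pos: [0.5287, 0.3607, 0.1536]
eef_rot: [2.122, 1.567, 0.543]
force: [0.2, 0.5, -2.4]
grip_width: 0.0649
t 4.8 p [0.5287 0.3607 0.1536] w 0.0649 F [ 0.2  0.5 -2.4]
tool y angle -0.51 tool x [ 0.003   0.0018 -1.    ] q6 0.55
slide mm [105.6  -2.    2. ]
spin deg -0.5079457254550732 (tool x down => positive spin turns y clockwise from above)
```

View pics/b.png

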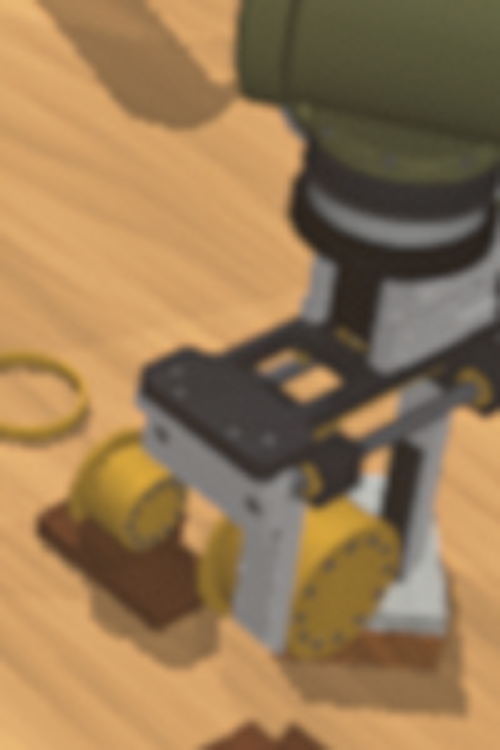

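Lifted level and held firmly. I'll ease the grip stepwise to let the flange swing down under gravity, checking at each step.

```bash
cat > look.py <<'E'
import sys
from h import *
k=sys.argv[1]; b=[int(x) for x in sys.argv[2:6]]
cv2.imwrite(f"pics/scene{k}.png",ctrl.camera("scene")[:,:,::-1])
crop(f'pics/scene{k}.png',f'pics/b{k}.png',*b,5)
R,p,o=Rt();print(np.round(p,4),np.round(o['force'],1),round(o['grip_width'],4))
E
python3 -m creep '{"hand":[0.5,0.5,0.5,0.5],"slide":[[0,0,0],[0,0,0],[0,0,0],[0,0,0]],"spin":[0,0,0,0]}' 6; python3 look.py 5 350 180 450 330
```

```text
time_s: 5.23
ee_pos: [0.528, 0.3603, 0.1504]
eef_rot: [-1.044, 1.57, -2.623]
force: [0.9, -0.8, -2.4]
grip_width: 0.0649
[0.528  0.3603 0.1505] [-0.6 -0.3 -2.4] 0.0651
```

View pics/b5.png

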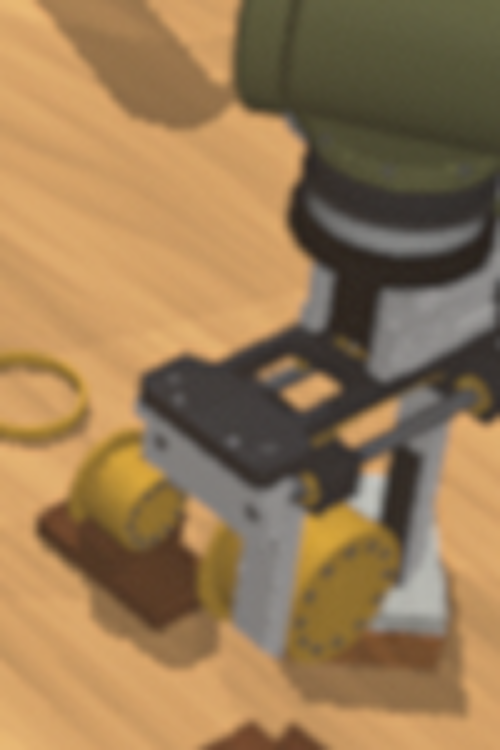

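```bash
python3 -m creep '{"hand":[0.5,0.5,0.5],"slide":[[0,0,0],[0,0,0],[0,0,0]],"spin":[0,0,0]}' 4; python3 look.py 6 350 180 450 330
```

```text
time_s: 5.53
ee_pos: [0.5281, 0.3603, 0.1509]
eef_rot: [-1.043, 1.571, -2.623]
force: [0.5, -0.3, -3.1]
grip_width: 0.0654
[0.5281 0.3603 0.1509] [-0.1  0.8 -2.2] 0.0651
```

View pics/b6.png

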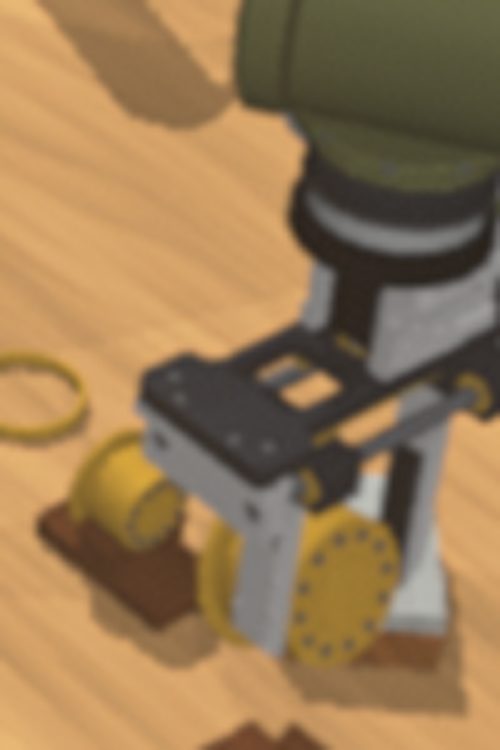

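The plate now faces up more, so the cover is pivoting the right way. I'll ease to 3 N.

```bash
python3 -m creep '{"hand":[0.5,0.5,0.5],"slide":[[0,0,0],[0,0,0],[0,0,0]],"spin":[0,0,0]}' 3.5; python3 look.py 7 350 180 450 330
```

```text
time_s: 5.83
ee_pos: [0.5281, 0.3603, 0.151]
eef_rot: [2.152, 1.571, 0.572]
force: [0.3, -0.3, -2.5]
grip_width: 0.0652
[0.5281 0.3603 0.151 ] [-0.2 -0.4 -2.4] 0.0651
```

View pics/b7.png

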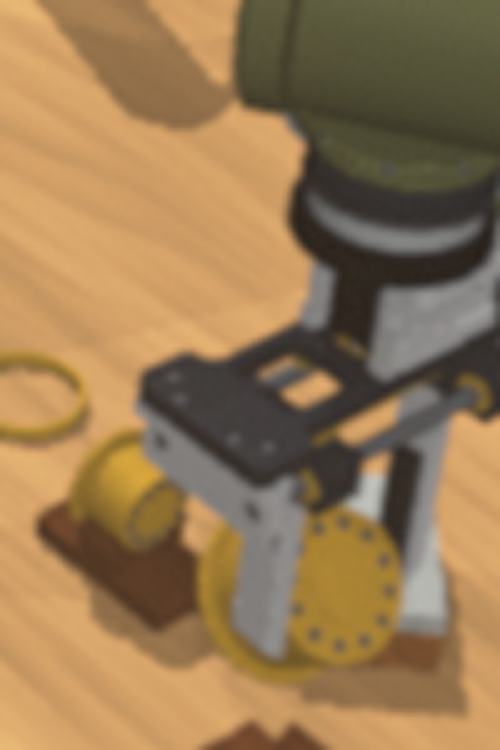

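Still rotating and still held. Continue at this force.

```bash
python3 -m creep '{"hand":[0.5,0.5,0.5,0.5],"slide":[[0,0,0],[0,0,0],[0,0,0],[0,0,0]],"spin":[0,0,0,0]}' 3.5; python3 look.py 8 350 180 450 330
```

```text
time_s: 6.22
ee_pos: [0.5281, 0.3603, 0.151]
eef_rot: [1.86, 1.571, 0.28]
force: [0.8, 1.0, -2.7]
grip_width: 0.0652
[0.5281 0.3604 0.151 ] [ 0.5  0.8 -2.4] 0.0651
```

View pics/b8.png

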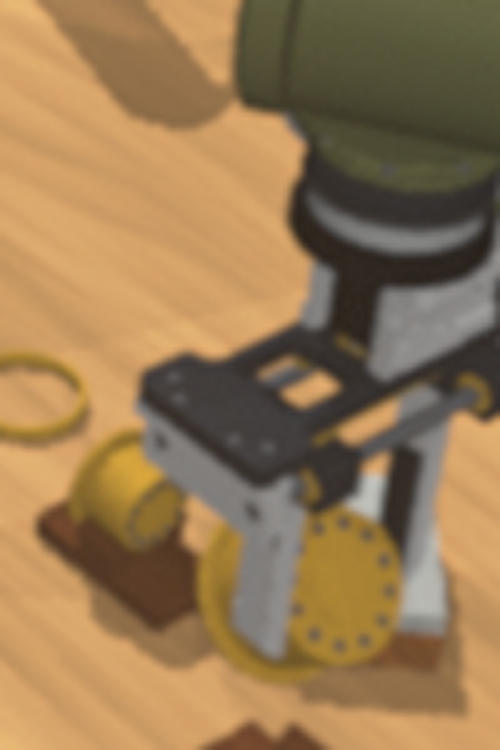

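```bash
python3 -m creep '{"hand":[0.5,0.5,0.5,0.5],"slide":[[0,0,0],[0,0,0],[0,0,0],[0,0,0]],"spin":[0,0,0,0]}' 3; python3 look.py 9 350 180 450 330
```

```text
time_s: 6.6
ee_pos: [0.5281, 0.3603, 0.151]
eef_rot: [2.556, 1.571, 0.976]
force: [-0.0, -0.5, -2.5]
grip_width: 0.0653
[0.5281 0.3604 0.151 ] [-0.6  1.2 -1.8] 0.0651
```

View pics/b9.png

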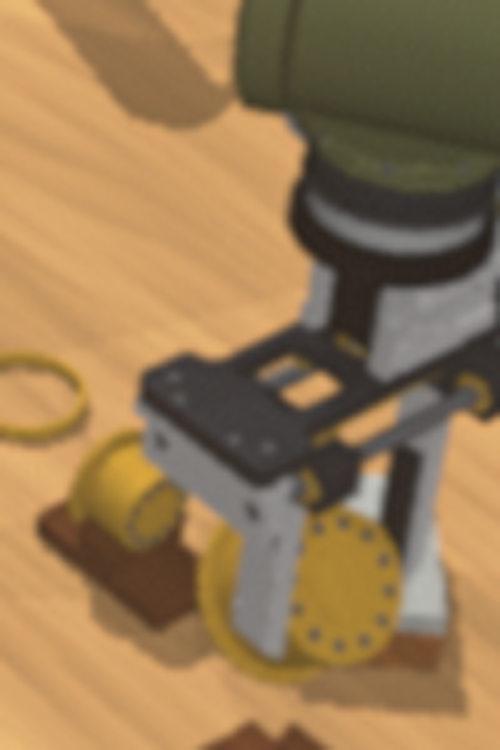

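```bash
cat > ov.py <<'E'
import sys
from h import *
def drawcover(im,n,piv,s,tilt,yaw,f,u0,v0,col):
    # tilt deg from horizontal; yaw of axis heading when level
    t=np.radians(tilt);y=np.radians(yaw)
    ax=np.array([np.cos(y)*np.cos(t),np.sin(y)*np.cos(t),np.sin(t)]);u=np.array([-np.sin(y),np.cos(y),0]);v=np.cross(ax,u)
    mid=np.array(piv)-ax*s; a=np.linspace(0,2*np.pi,80)
    for h,r in((.022,.032),(-.018,.039),(-.022,.039)):
        P=mid+ax*h+r*(np.cos(a)[:,None]*u+np.sin(a)[:,None]*v)
        q=(proj(n,P)-[u0,v0]+.5)*f-.5
        cv2.polylines(im,[np.round(q).astype(np.int32)],True,col,1,cv2.LINE_AA)
if __name__=='__main__':
    k=sys.argv[1]; src=cv2.imread(f'pics/scene{k}.png'); u0,v0,u1,v1=370,250,450,330
    out=[]
    for t in map(float,sys.argv[2:6]):
        im=cv2.resize(src[v0:v1,u0:u1],None,fx=5,fy=5,interpolation=cv2.INTER_CUBIC)
        drawcover(im,'scene',(.528,.3605,.1555),.015,t,89.5,5,u0,v0,(255,0,0)); cv2.putText(im,str(t),(5,20),0,.6,(0,0,255),1); out.append(im)
    im=np.vstack([np.hstack(out[:2]),np.hstack(out[2:])]); cv2.imwrite('pics/ov.png',cv2.resize(im,(600,600)))
E
python3 ov.py 9 25 35 45 55
```

```text
(no output)
```

View pics/ov.png

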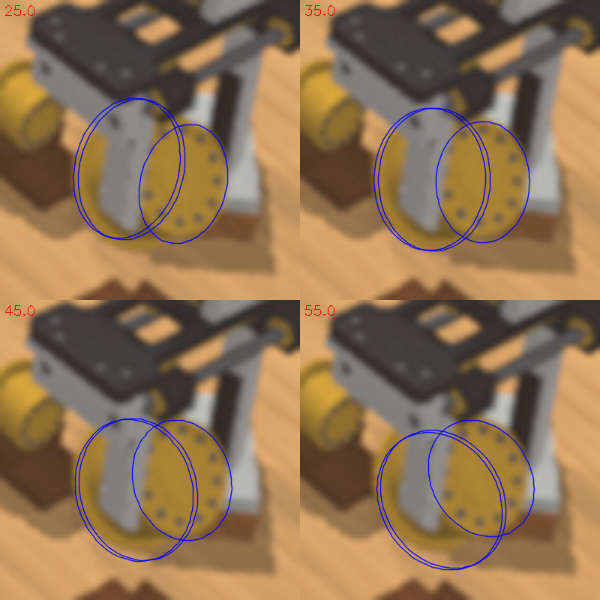

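The cover stalled at about 38° tilt. I'll regrip firmly, carry it to the +y side of the nest, then use the nest's outer edge to nudge the flange the rest of the way down.

```bash
python3 -c "
from h import *
plan([.5685,-.025,.21],0)"
```

```text
t 6.65 p [0.5281 0.3604 0.151 ] w 0.0651 F [-0.6  1.2 -1.8]
tool y angle -0.51 tool x [-0.  0. -1.] q6 0.55
slide mm [-59.   43.8 385. ]
spin deg -0.5069104717315298 (tool x down => positive spin turns y clockwise from above)
```

```bash
python3 -m creep '{"hand":[0.5,0.5,0.5,0.5,0.5,0.5,0.5,0.5,0.5,0.5,0.5,0.5],"slide":[[0,0,0],[-0.005,0,0],[-0.025,0.003,0.01],[-0.045,0.007,0.035],[-0.059,0.012,0.07],[-0.059,0.017,0.11],[-0.059,0.022,0.15],[-0.059,0.027,0.19],[-0.059,0.032,0.23],[-0.059,0.036,0.27],[-0.059,0.04,0.305],[-0.059,0.043,0.335]],"spin":[0,0,0,0,0,0,0,0,0,0,0,0]}' 12;  python3 -m creep '{"hand":[0.5,0.5,0.5,0.5],"slide":[[0,0,0.025],[0,0.001,0.042],[0,0.001,0.05],[0,0.001,0.05]],"spin":[0,0,0,0]}' 12; python3 look.py 10 220 110 380 230; python3 -c "
from h import *
plan([.5685,-.025,.191],0)"
```

```text
time_s: 7.65
ee_pos: [0.5681, 0.0225, 0.2106]
eef_rot: [1.333, 1.57, -0.247]
force: [-1.0, 0.4, -2.6]
grip_width: 0.0647
time_s: 7.98
ee_pos: [0.5687, -0.0262, 0.2103]
eef_rot: [1.285, 1.57, -0.296]
force: [-0.5, -0.1, -2.5]
grip_width: 0.0649
[ 0.5687 -0.0251  0.2102] [ 0.6  0.3 -2.2] 0.0649
t 8.03 p [ 0.5687 -0.0251  0.2102] w 0.0649 F [ 0.6  0.3 -2.2]
tool y angle -0.56 tool x [ 3.e-04  1.e-04 -1.e+00] q6 -0.099
slide mm [19.2 -0.2 -0. ]
spin deg -0.5602639622973271 (tool x down => positive spin turns y clockwise from above)
```

View pics/b10.png

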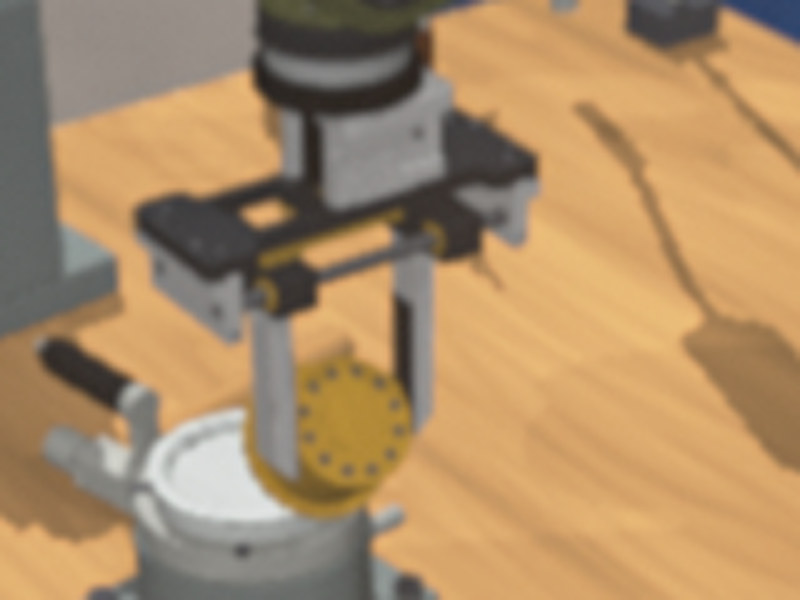

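Cover held tilted just +y of the nest. Now I lower it so the flange's low corner overlaps the nest edge, then drag towards -y with a light grip.

```bash
python3 -m creep '{"hand":[0.5,0.5,0.5,0.5,0.5,0.5,0.5,0.5,0.5,0.5,0.5],"slide":[[0.01,0,0],[0.019,0,0],[0.019,0,0.01],[0.019,0,0.02],[0.019,0,0.03],[0.019,0,0.035],[0.019,0,0.04],[0.019,0,0.045],[0.019,0,0.05],[0.019,0,0.05],[0.019,0,0.05]],"spin":[0,0,0,0,0,0,0,0,0,0,0]}' 4; python3 look.py 11 220 110 380 230
```

```text
time_s: 8.95
ee_pos: [0.5682, -0.0752, 0.191]
eef_rot: [0.943, 1.571, -0.637]
force: [0.5, -0.4, -2.2]
grip_width: 0.0651
[ 0.5682 -0.075   0.191 ] [-0.3 -0.4 -2.6] 0.0652
```

View pics/b11.png

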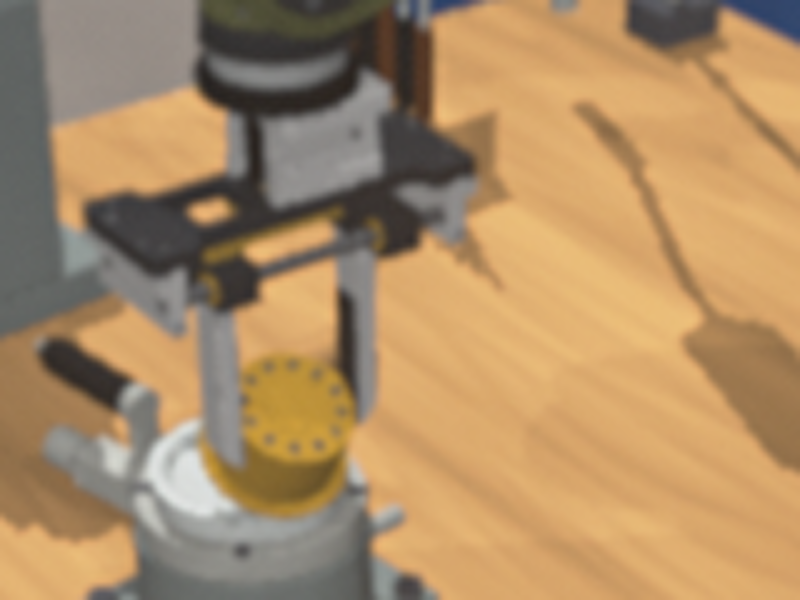

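Pivoting as intended, now around 60°. Continue.

```bash
python3 -m creep '{"hand":[0.5,0.5,0.5,0.5,0.5],"slide":[[0,0,0.006],[0,0,0.012],[0,0,0.018],[0,0,0.022],[0,0,0.022]],"spin":[0,0,0,0,0]}' 4; python3 look.py 12 220 110 380 230
```

```text
time_s: 9.42
ee_pos: [0.568, -0.098, 0.1909]
eef_rot: [-0.594, 1.571, -2.174]
force: [-0.1, -1.0, -2.3]
grip_width: 0.0649
[ 0.568  -0.0976  0.1909] [-0.2  0.3 -3.2] 0.0652
```

View pics/b12.png

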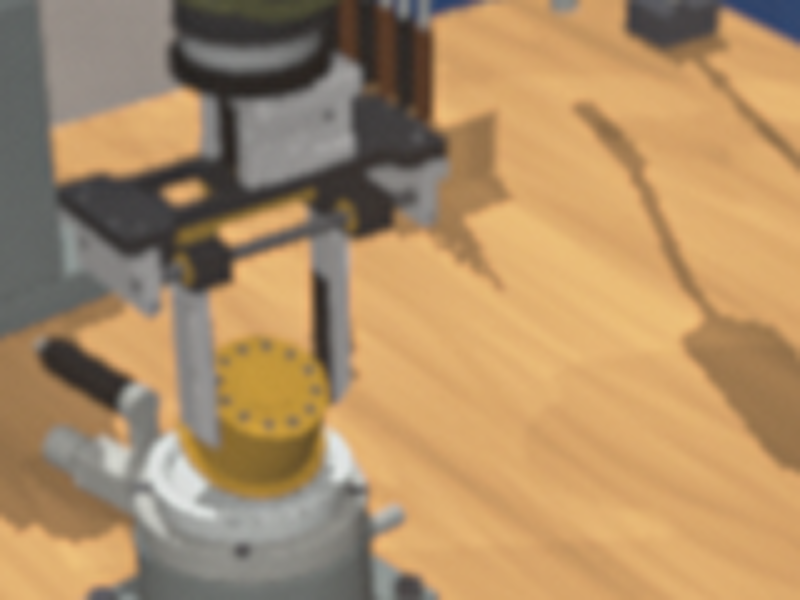

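```bash
cat > ov2.py <<'E'
import sys
from ov import *
k=sys.argv[1]; piv=[float(x) for x in sys.argv[2:5]]; tilt=float(sys.argv[5]); n=sys.argv[6]; u0,v0,u1,v1,f=[int(x) for x in sys.argv[7:12]]
cx,cy=(float(x) for x in sys.argv[12:14])
im=cv2.resize(cv2.imread(f'pics/{n}{k}.png')[v0:v1,u0:u1],None,fx=f,fy=f,interpolation=cv2.INTER_CUBIC)
if tilt>0: drawcover(im,n,piv,.015,tilt,89.5,f,u0,v0,(255,0,0))
a=np.linspace(0,2*np.pi,120)
for r,z in((.0525,.147),(.041,.142),(.0425,.147)):
    q=(proj(n,np.c_[cx+r*np.cos(a),cy+r*np.sin(a),np.full(120,z)])-[u0,v0]+.5)*f-.5
    cv2.polylines(im,[np.round(q).astype(np.int32)],True,(0,0,255),1,cv2.LINE_AA)
cv2.imwrite('pics/ov2.png',im)
E
python3 ov2.py 12 .568 -.0976 .1953 70 scene 240 160 310 230 8 .5685 -.1173
python3 - <<'E'
from h import *
cv2.imwrite("pics/top12.png",ctrl.camera("top")[:,:,::-1]); crop("pics/top12.png","pics/t12.png",320,180,480,300,5)
E
```

```text
(no output)
```

View pics/ov2.png

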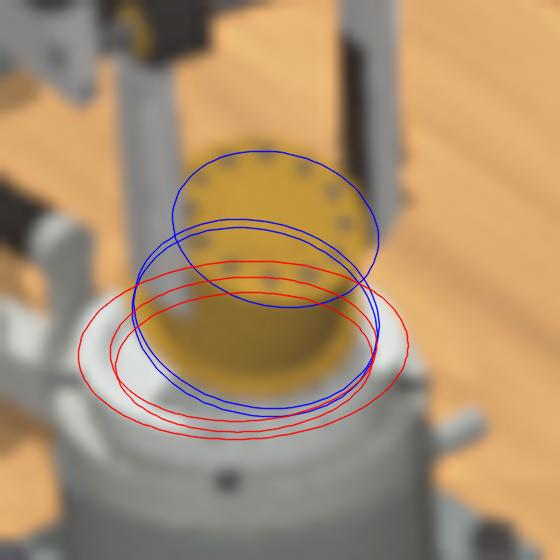

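View pics/t12.png

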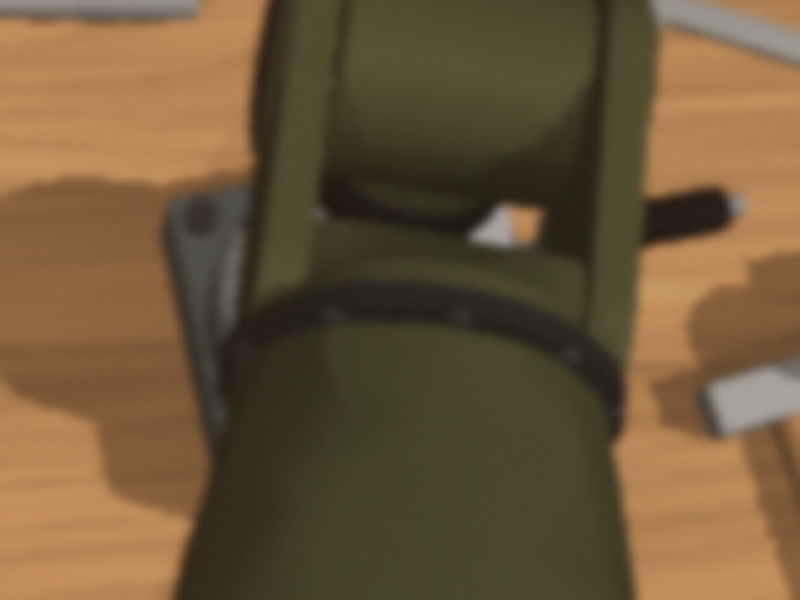

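```bash
for t in 80 88; do python3 ov2.py 12 .568 -.0976 .1953 $t scene 240 160 310 230 8 .5685 -.1173; mv pics/ov2.png pics/o$t.png; done; python3 -c "
import cv2,numpy as np
cv2.imwrite('pics/oo.png',cv2.resize(np.hstack([cv2.imread('pics/o80.png'),cv2.imread('pics/o88.png')]),(800,400)))"
```

```text
(no output)
```

View pics/oo.png

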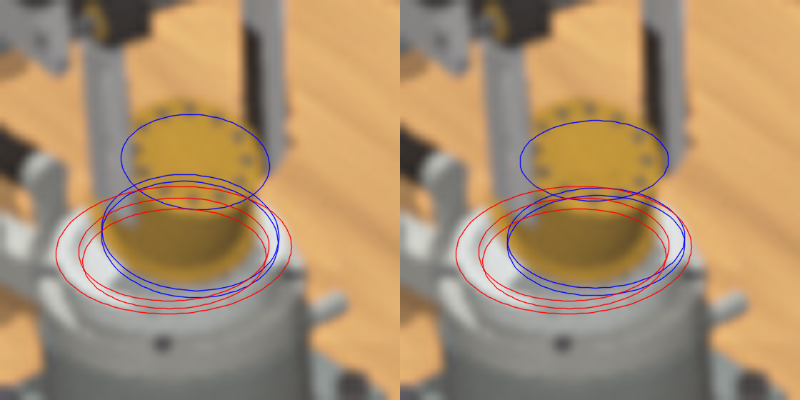

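```bash
cat > fitc.py <<'E'
import sys
from fit import *
k=sys.argv[1]; u0,v0,u1,v1=box=[int(x) for x in sys.argv[2:6]]; xocc=[float(x) for x in sys.argv[6:10]] # finger quad: left boundary line: (u at v0),(u at v1)
p0=[float(x) for x in sys.argv[10:14]]
im=cv2.imread(f'pics/scene{k}.png')[v0:v1,u0:u1].astype(float);b,g,r=im[...,0],im[...,1],im[...,2]
m=(((r-b)/(r+1)>.62)&(g/(r+1)>.6)&(r>60)).astype(np.uint8)
_,l,st,_=cv2.connectedComponentsWithStats(m);m=(l==1+np.argmax(st[1:,4])).astype(np.uint8)
m=cv2.morphologyEx(m,cv2.MORPH_CLOSE,np.ones((3,3),np.uint8)).astype(np.float32)
V,U=np.mgrid[v0:v1,u0:u1]
ub=xocc[0]+(xocc[1]-xocc[0])*(V-v0)/(v1-v0)   # exclude left of this line above row xocc[2]
W=np.where((U<ub)&(V<xocc[2]),0,1).astype(np.float32)
def parts(p):
    t=np.radians(p[3]); ax=np.array([0,np.cos(t),np.sin(t)]); c=np.array(p[:3])
    return [cyl(c,ax,-.022,.022,.032),cyl(c,ax,-.022,-.018,.039)]
cost=lambda p:(W*np.abs(hullmask('scene',parts(p),box)-m)).sum()
p=np.array(p0)
for _ in range(4):
    R=minimize(cost,p,method='Nelder-Mead',options=dict(initial_simplex=p+np.vstack([np.zeros(4),np.diag([.004,.004,.004,6])]),xatol=1e-5,fatol=.01));p=R.x
print('mid',np.round(p,4),'cost',R.fun)
hm=hullmask('scene',parts(p),box)
o=np.hstack([im,np.dstack([hm*255*W,m*255,m*255*W]),])
cv2.imwrite('pics/fc.png',cv2.resize(o.astype(np.uint8),None,fx=6,fy=6,interpolation=cv2.INTER_NEAREST))
E
python3 fitc.py 12 250 165 300 220 258 266 206 0 .568 -.1 .180 78
```

```text
mid [ 0.5699 -0.1102  0.1835 90.3808] cost 146.359375
```

View pics/fc.png

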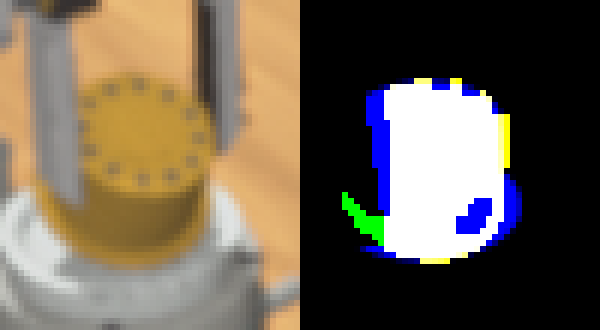

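```bash
python3 -m creep '{"hand":[0.5,0.5,0.5,0.5,0.5],"slide":[[-0.006,0,0],[-0.008,0.0005,0.006],[-0.008,0.001,0.013],[-0.008,0.001,0.0195],[-0.008,0.001,0.0195]],"spin":[0,0,0,0,0]}' 5; python3 look.py 13 230 160 310 240
```

```text
time_s: 9.93
ee_pos: [0.5688, -0.1179, 0.1989]
eef_rot: [-0.332, 1.571, -1.913]
force: [0.3, -0.1, -2.4]
grip_width: 0.0649
[ 0.5687 -0.1173  0.1988] [ 1.2  0.6 -2.9] 0.0651
```

```bash
python3 - <<'E'
from h import *
crop('pics/scene13.png','pics/b13.png',235,155,305,225,9)
E
```

```text
(no output)
```

View pics/b13.png

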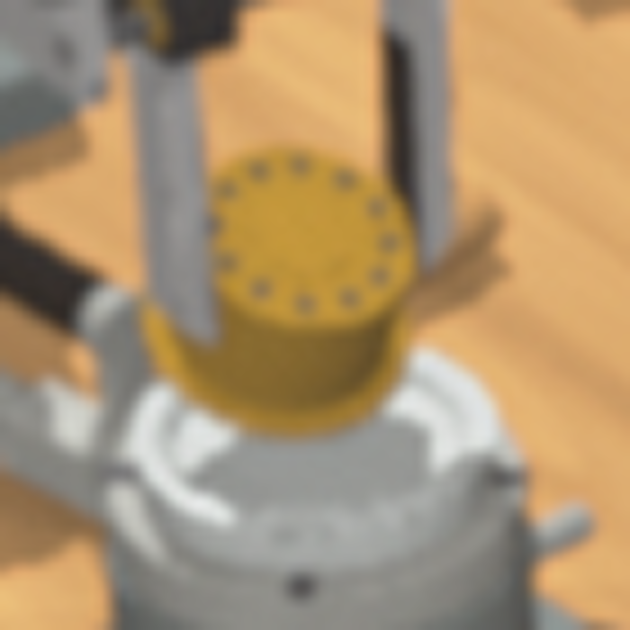

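Cover now over the pocket, still tilted. Lower gently with a light grip, watching force.

```bash
python3 -m creep '{"hand":[0.5,0.5,0.5,0.5,0.5],"slide":[[0.004,0,0],[0.008,0,0],[0.011,0,0],[0.013,0,0],[0.014,0,0]],"spin":[0,0,0,0,0]}' 4; python3 look.py 14 235 155 305 225;python3 -m creep '{"hand":[0.5,0.5,0.5,0.5],"slide":[[0.001,0,0],[0.002,0,0],[0.003,0,0],[0.004,0,0]],"spin":[0,0,0,0]}' 4; python3 look.py 15 235 155 305 225
```

```text
time_s: 10.4
ee_pos: [0.569, -0.1168, 0.1851]
eef_rot: [0.504, 1.57, -1.075]
force: [-0.6, -3.4, 4.8]
grip_width: 0.0647
[ 0.569  -0.1168  0.1852] [-0.8 -2.5  1.9] 0.065
time_s: 10.78
ee_pos: [0.569, -0.1167, 0.1812]
eef_rot: [1.111, 1.57, -0.469]
force: [-0.1, -4.0, 4.6]
grip_width: 0.0649
[ 0.5689 -0.1167  0.1809] [-0.4 -3.2  3.6] 0.0649
```

View pics/b15.png

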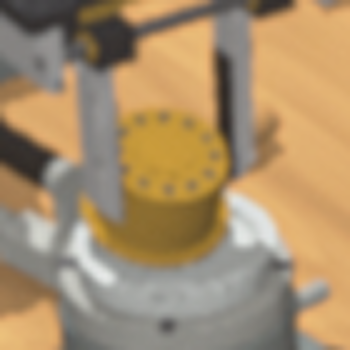

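```bash
python3 -m creep '{"hand":[0.5,0.5,0.5,0.5],"slide":[[0.001,0,0],[0.002,0,0],[0.003,0,0],[0.003,0,0]],"spin":[0,0,0,0]}' 4; python3 look.py 16 235 155 305 225; python3 - <<'E'
from h import *
crop('pics/scene16.png','pics/b16.png',240,165,300,220,10)
E
```

```text
time_s: 11.17
ee_pos: [0.5688, -0.1165, 0.1777]
eef_rot: [-1.868, 1.571, 2.836]
force: [0.5, -4.5, 3.7]
grip_width: 0.0646
[ 0.5688 -0.1165  0.1778] [-0.6 -4.6  3.7] 0.0644
```

View pics/b16.png

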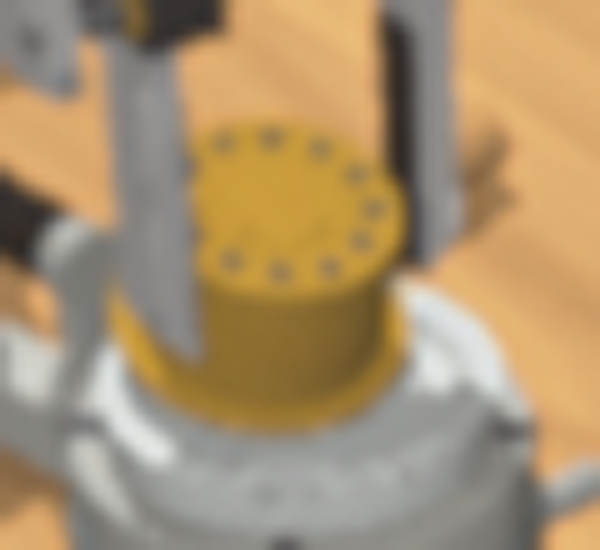

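```bash
cat > fe.py <<'E'
import sys,json
from h import *
from scipy.optimize import least_squares
def circ(c,ax,h,r):
    a=np.linspace(0,2*np.pi,240);u=np.array([1.,0,0]);u-=ax*(u@ax);u/=np.linalg.norm(u);v=np.cross(ax,u)
    return c+ax*h+r*(np.cos(a)[:,None]*u+np.sin(a)[:,None]*v)
def feats(p):
    t,g=np.radians(p[3]),np.radians(p[4]);ax=np.array([np.sin(g),np.cos(t)*np.cos(g),np.sin(t)*np.cos(g)]);c=np.array(p[:3])
    P=proj('scene',circ(c,ax,.022,.032));F=np.r_[proj('scene',circ(c,ax,-.018,.039)),proj('scene',circ(c,ax,-.022,.039))]
    return np.array([P[:,0].max(),P[:,1].min(),P[:,1].max(),F[:,0].min(),F[:,0].max(),F[:,1].max()])
def run(obs,u0,v0,f,fixg=True):
    o=(np.array(obs)+.5)/f-.5+np.array([u0,v0,v0,u0,u0,v0])
    r=least_squares(lambda p:np.r_[feats(p)-o,p[4]*.3],[.569,-.117,.165,85,0],x_scale=[.01,.01,.01,5,5])
    print('mid',np.round(r.x,4),'res',np.round(r.fun,2)); return r.x
E
python3 -c "
from fe import *
run([407,122,295,108,408,432],240,165,10)"
python3 ov2.py 16 0 0 0 -1 scene 240 165 300 220 10 .5685 -.1173
```

```text
mid [ 0.5551 -0.1538  0.1591 73.3727 -0.9864] res [-0.33 -0.29  0.06  0.29  0.05  0.23 -0.3 ]
```

View pics/ov2.png

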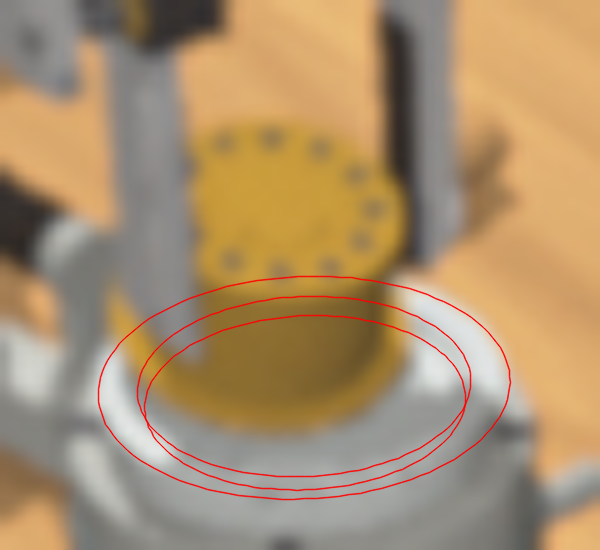

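```bash
python3 -c "
from fe import *
import numpy as np
o=(np.array([407,122,295,108,408,432])+.5)/10-.5+np.array([240,165,165,240,240,165])
for x in (.5665,.568,.5695):
    r=least_squares(lambda p:np.r_[feats([x,*p,0])-o],[-.117,.165,85],x_scale=[.01,.01,5]);print(x,np.round(r.x,4),np.round(r.fun,2))
"

```

```text
0.5665 [-0.1355  0.1722 74.4985] [-0.42 -0.51 -0.01  0.01  0.37  0.54]
0.568 [-0.133   0.1739 74.6542] [-0.41 -0.53 -0.03 -0.04  0.4   0.58]
0.5695 [-0.1306  0.1756 74.8137] [-0.41 -0.54 -0.05 -0.09  0.43  0.62]
```

```bash
python3 - <<'E'
from h import *
f=10;u0,v0=240,165
im=cv2.resize(cv2.imread('pics/scene16.png')[v0:v0+55,u0:u0+60],None,fx=f,fy=f,interpolation=cv2.INTER_CUBIC)
R,p,o=Rt();print(p)
for sx in(-1,1):
    for sd in (.0323,.0448):
        P=np.array([[sx*sd,-.008,-.008],[sx*sd,.008,-.008],[sx*sd,.008,.03],[sx*sd,-.008,.03]])+p
        q=(proj('scene',P)-[u0,v0]+.5)*f-.5
        cv2.polylines(im,[np.round(q).astype(np.int32)],True,(255,0,0) if sd<.04 else (0,0,255),1,cv2.LINE_AA)
cv2.imwrite('pics/fing.png',im)
E
```

```text
[ 0.56882145 -0.1164756   0.1777562 ]
```

View pics/fing.png

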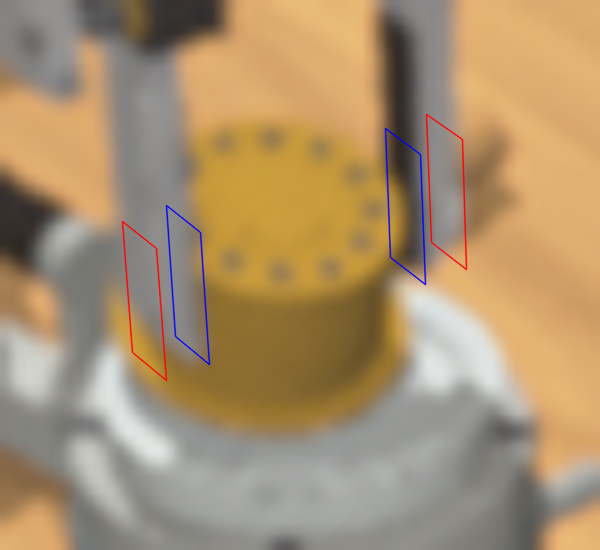

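```bash
python3 -c "
from fe import *
import numpy as np
o=(np.array([407,122,295,108,408,432])+.5)/10-.5+np.array([240,165,165,240,240,165])+np.array([.8,1.9,1.9,.8,.8,1.9])
for x in (.5675,.5688,.57):
    r=least_squares(lambda p:np.r_[feats([x,*p,0])-o],[-.117,.165,85],x_scale=[.01,.01,5]);print(x,np.round(r.x,4),np.round(r.fun,2))
K=onz('scene',(262.2,200),.147);print(onz('scene',(263,201.9),.147)-K)
"

```

```text
0.5675 [-0.1304  0.1694 74.7629] [-0.42 -0.52 -0.02 -0.02  0.39  0.56]
0.5688 [-0.1283  0.1709 74.9086] [-0.42 -0.54 -0.04 -0.06  0.42  0.6 ]
0.57 [-0.1263  0.1723 75.0442] [-0.41 -0.55 -0.05 -0.1   0.44  0.63]
[0.00314706 0.00890789 0.        ]
```

```bash
python3 -m creep '{"hand":[0.5,0.5,0.5,0.5,0.5,0.5,0.5,0.5,0.5,0.5,0.5],"slide":[[-0.003,0,0],[-0.005,0,0],[-0.005,0,-0.004],[-0.005,0,-0.007],[-0.003,0,-0.007],[-0.001,0,-0.007],[0.001,0,-0.007],[0.002,0,-0.007],[0.003,0,-0.007],[0.004,0,-0.007],[0.004,0,-0.007]],"spin":[0,0,0,0,0,0,0,0,0,0,0]}' 4; python3 look.py 17 240 165 300 220; python3 - <<'E'
from h import *
crop('pics/scene17.png','pics/b17.png',240,165,300,220,10)
E
```

```text
time_s: 12.13
ee_pos: [0.5689, -0.1096, 0.1738]
eef_rot: [-1.98, 1.571, 2.723]
force: [-0.8, -0.1, -2.6]
grip_width: 0.0643
[ 0.5689 -0.1096  0.1739] [-0.7  0.1 -2.2] 0.0643
```

View pics/b17.png

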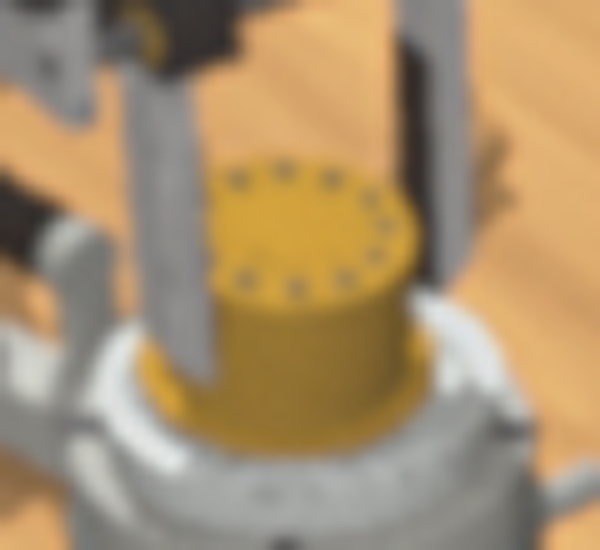

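```bash
python3 -c "
from fe import *
import numpy as np
o=(np.array([420,158,312,137,435,455])+.5)/10-.5+np.array([240,165,165,240,240,165])
for x in (.5665,.568,.5695):
    r=least_squares(lambda p:np.r_[feats([x,*p,0])-o],[-.117,.165,85],x_scale=[.01,.01,5]);print(x,np.round(r.x,4),np.round(r.fun,2))
"; python3 -m creep '{"hand":[0.5,0.5,0.5],"slide":[[0.001,0,0],[0.002,0,0],[0.002,0,0]],"spin":[0,0,0]}' 4

```

```text
0.5665 [-0.126   0.1673 82.6601] [-0.2  -0.43 -0.37 -0.29  0.39  0.84]
0.568 [-0.1236  0.1691 82.8384] [-0.2  -0.44 -0.4  -0.33  0.42  0.88]
0.5695 [-0.1212  0.1708 83.0181] [-0.2  -0.45 -0.43 -0.37  0.46  0.92]
time_s: 12.43
ee_pos: [0.569, -0.1096, 0.1719]
eef_rot: [1.056, 1.57, -0.524]
force: [-0.0, -1.0, -1.6]
grip_width: 0.0648
```

```bash
python3 -m creep '{"hand":[0.5,0.5,0.5,0.5,0.5,0.5],"slide":[[-0.001,0,-0.002],[-0.001,0,-0.004],[-0.001,0,-0.006],[0,0,-0.006],[0.001,0,-0.006],[0.001,0,-0.006]],"spin":[0,0,0,0,0,0]}' 4; python3 look.py 18 240 165 300 220; python3 - <<'E'
from h import *
crop('pics/scene18.png','pics/b18.png',240,165,300,220,10)
E
```

```text
time_s: 12.93
ee_pos: [0.569, -0.1038, 0.1711]
eef_rot: [0.502, 1.57, -1.077]
force: [-0.7, -4.3, 1.2]
grip_width: 0.064
[ 0.569  -0.1038  0.171 ] [-0.6 -4.3  1.6] 0.0637
```

View pics/b18.png

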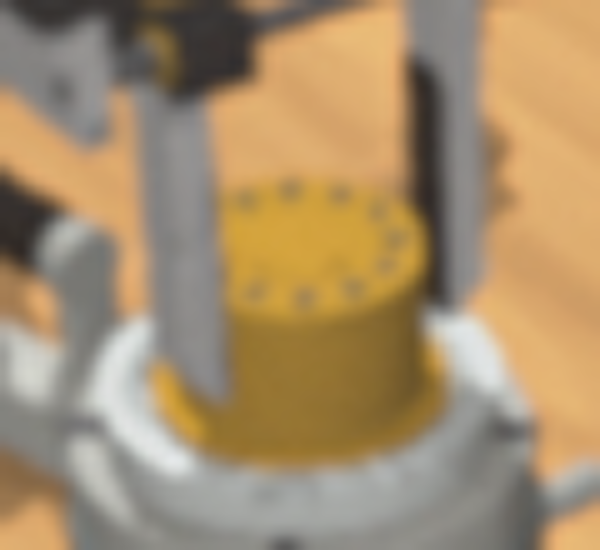

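```bash
python3 -m creep '{"hand":[0.5,0.5,0.5,0.5,0.5],"slide":[[0,0,0.001],[0.001,0,0.002],[0.002,0,0.002],[0.003,0,0.002],[0.003,0,0.002]],"spin":[0,0,0,0,0]}' 4; python3 look.py 19 240 165 300 220; python3 - <<'E'
from h import *
crop('pics/scene19.png','pics/b19.png',240,165,300,220,10)
E
```

```text
time_s: 13.4
ee_pos: [0.5688, -0.1053, 0.1681]
eef_rot: [-2.597, 1.57, 2.107]
force: [-4.1, 0.8, 3.5]
grip_width: 0.0634
[ 0.5688 -0.1053  0.1681] [-3.2  1.2  3.4] 0.0635
```

View pics/b19.png

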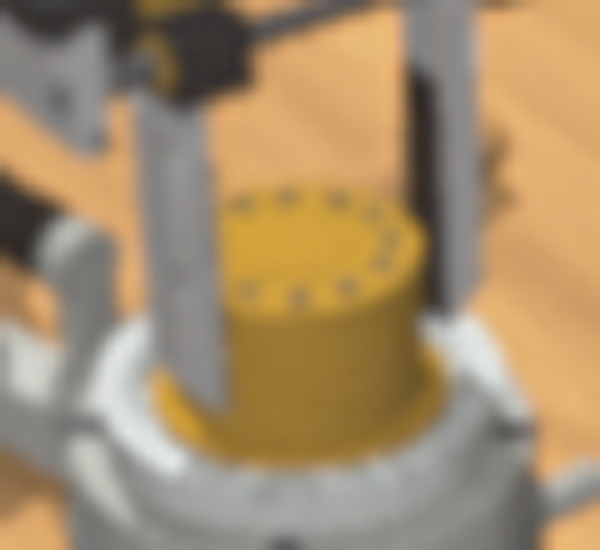

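Nearly flat. I release gently to see how it sits on its own; it can be regrasped centrally if not seated.

```bash
python3 -m creep '{"hand":[0.3,0.1,-0.2,-0.5,-1,-1,-1],"slide":[[0,0,0],[0,0,0],[0,0,0],[0,0,0],[0,0,0],[0,0,0],[0,0,0]],"spin":[0,0,0,0,0,0,0]}' 4; python3 look.py 20 240 165 300 220; python3 - <<'E'
from h import *
crop('pics/scene20.png','pics/b20.png',240,165,300,220,10)
E
```

```text
time_s: 14.03
ee_pos: [0.569, -0.1056, 0.1678]
eef_rot: [1.542, 1.571, -0.038]
force: [-0.1, -0.6, 0.6]
grip_width: 0.0865
[ 0.569  -0.1056  0.1678] [-0.1 -0.  -0. ] 0.0904
```

View pics/b20.png

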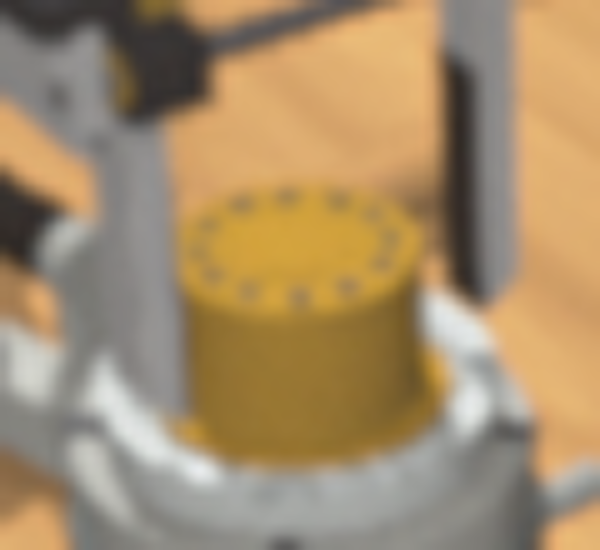

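```bash
python3 -m creep '{"hand":[-1,-1,-1,-1,-1,-1,-1,-1,-1,-1,-1,-1],"slide":[[-0.01,0,0],[-0.035,0,0],[-0.065,0,0],[-0.09,0,0.005],[-0.1,0,0.03],[-0.1,0,0.065],[-0.1,0,0.1],[-0.1,0,0.135],[-0.1,0,0.17],[-0.1,0,0.205],[-0.1,0,0.235],[-0.1,0,0.25]],"spin":[0,0,0,0,0,0,0,0,0,0,0,0]}' 4; python3 look.py 21 240 165 300 220; python3 - <<'E'
from h import *
cv2.imwrite("pics/top21.png",ctrl.camera("top")[:,:,::-1])
crop('pics/scene21.png','pics/x.png',240,165,300,225,10)
crop('pics/top21.png','pics/y.png',350,190,475,290,6)
E
```

```text
time_s: 15.08
ee_pos: [0.5659, -0.3589, 0.2682]
eef_rot: [-0.132, 1.57, -1.714]
force: [-0.1, 0.8, -0.6]
grip_width: 0.094
[ 0.5656 -0.36    0.2679] [-0.4 -1.7 -0.3] 0.0939
```

View pics/x.png

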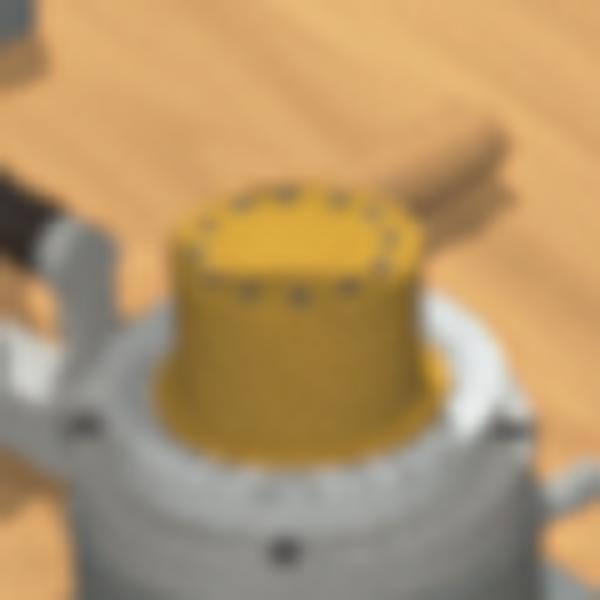

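View pics/y.png

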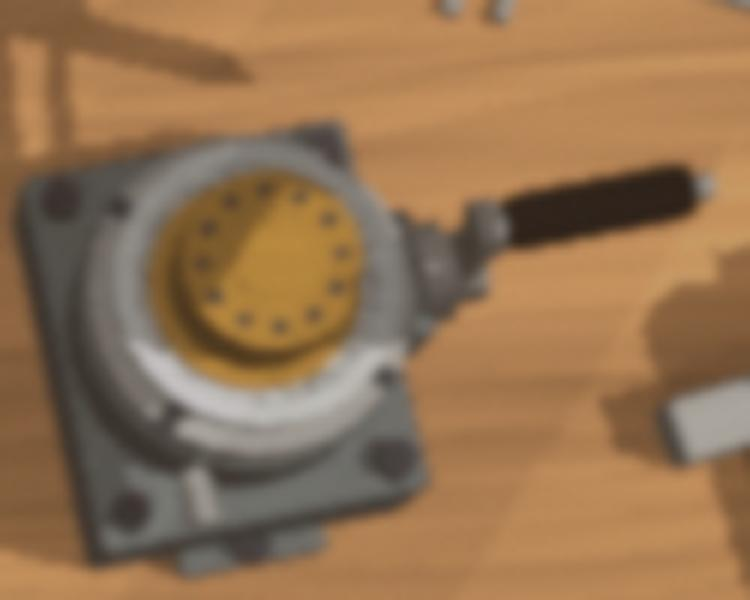

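```bash
cat > ov3.py <<'E'
import sys
from ov import *
k=sys.argv[1]
def nest(im,n,c,f,u0,v0):
    a=np.linspace(0,2*np.pi,120)
    for r,z in((.0525,.147),(.0425,.147)):
        q=(proj(n,np.c_[c[0]+r*np.cos(a),c[1]+r*np.sin(a),np.full(120,z)])-[u0,v0]+.5)*f-.5
        cv2.polylines(im,[np.round(q).astype(np.int32)],True,(0,0,255),1,cv2.LINE_AA)
out=[]
for n,c,(u0,v0,u1,v1),f in(('scene',(.5672,-.1181),(240,170,300,230),10),('top',(.5691,-.1172),(362,205,432,275),600/70)):
    im=cv2.resize(cv2.imread(f'pics/{n}{k}.png')[v0:v1,u0:u1],(600,600),interpolation=cv2.INTER_CUBIC)
    nest(im,n,c,f,u0,v0); drawcover(im,n,(*c,.164),0,90,90,f,u0,v0,(255,0,0)); out.append(im)
cv2.imwrite('pics/ov3.png',cv2.resize(np.hstack(out),(800,400),interpolation=cv2.INTER_AREA)); cv2.imwrite('pics/ov3a.png',out[0]); cv2.imwrite('pics/ov3b.png',out[1])
E
python3 ov3.py 21
```

```text
(no output)
```

View pics/ov3a.png

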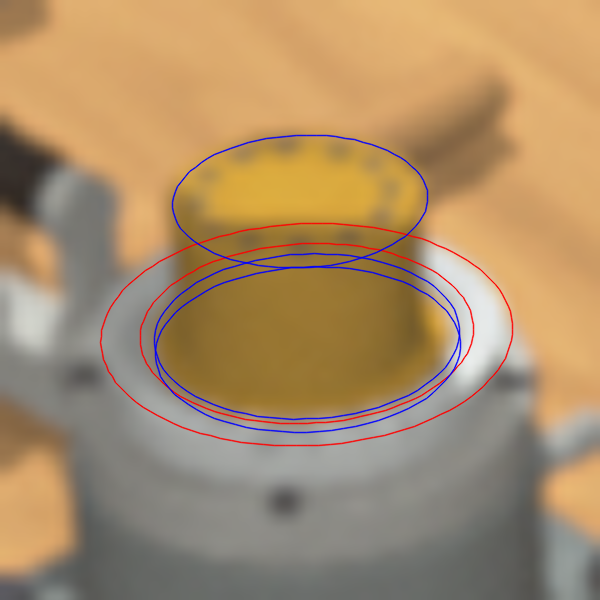

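View pics/ov3b.png

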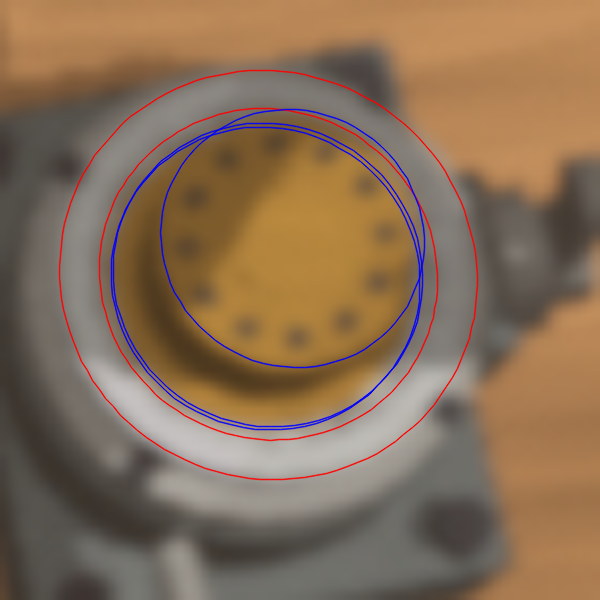

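The overlays show the cover within about 1 px of the seated pose in both views. In the scene view the flange's lower edge, near crop (300,418), is hidden behind the pocket lip. I'll verify flatness by pressing lightly with closed fingertips on both sides of the top; the plate should be at z = 0.186, i.e. TCP 0.194.

```bash
python3 -m creep '{"hand":[0.5,1,1,1,1,1,1,1,1,1,1,1],"slide":[[0,0.001,-0.03],[0,0.002,-0.07],[0,0.003,-0.11],[0,0.003,-0.15],[0,0.003,-0.19],[0.02,0.003,-0.215],[0.04,0.003,-0.222],[0.055,0.003,-0.222],[0.064,0.003,-0.222],[0.067,0.003,-0.222],[0.069,0.003,-0.222],[0.07,0.003,-0.222]],"spin":[0,0,0,0,0,0,0,0,0,0,0,0]}' 5; python3 -c "
from h import *
plan([.569,-.14,.194],0)"
```

```text
time_s: 16.18
ee_pos: [0.5719, -0.1338, 0.1987]
eef_rot: [1.327, 1.57, -0.253]
force: [0.5, 0.4, 0.2]
grip_width: 0.0174
t 16.18 p [ 0.5719 -0.1338  0.1987] w 0.0174 F [0.5 0.4 0.2]
tool y angle -0.53 tool x [ 1.e-03 -3.e-04 -1.e+00] q6 -0.283
slide mm [ 4.7 -2.9  6.3]
spin deg -0.5313574172919999 (tool x down => positive spin turns y clockwise from above)
```

```bash
for s in 1; do python3 -m creep '{"hand":[1,1,1,1],"slide":[[0,0,0.003],[0,0,0.006],[0.001,0,0.006],[0.002,0,0.006]],"spin":[0,0,0,0]}'; done; python3 -m creep '{"hand":[1,1],"slide":[[0.001,0,0],[0.001,0,0]],"spin":[0,0]}'; python3 -m creep '{"hand":[1,1],"slide":[[0.001,0,0],[0.001,0,0]],"spin":[0,0]}'
```

```text
time_s: 16.52
ee_pos: [0.5717, -0.14, 0.1962]
eef_rot: [1.319, 1.57, -0.262]
force: [-0.5, -0.1, 0.2]
grip_width: 0.0005
time_s: 16.68
ee_pos: [0.5716, -0.1395, 0.1947]
eef_rot: [-1.947, 1.57, 2.757]
force: [0.7, -0.4, -0.5]
grip_width: 0.0003
time_s: 16.85
ee_pos: [0.5717, -0.1396, 0.1943]
eef_rot: [1.213, 1.57, -0.366]
force: [-1.0, 0.3, 3.2]
grip_width: 0.0008
```

-y side touches at tip height 0.1863 (nominal 0.186). Now the +y side.

```bash
python3 -m creep '{"hand":[1,1,1,1,1,1,1],"slide":[[-0.003,0,0],[-0.004,0,-0.015],[-0.004,0,-0.03],[-0.004,0,-0.043],[-0.003,0,-0.043],[-0.002,0,-0.043],[-0.001,0,-0.043]],"spin":[0,0,0,0,0,0,0]}';  python3 -m creep '{"hand":[1,1],"slide":[[0.001,0,0],[0.001,0,0]],"spin":[0,0]}'; python3 -m creep '{"hand":[1,1],"slide":[[0.001,0,0],[0.001,0,0]],"spin":[0,0]}'
```

```text
time_s: 17.43
ee_pos: [0.572, -0.0964, 0.1948]
eef_rot: [-0.584, 1.571, -2.163]
force: [0.4, -0.3, 0.8]
grip_width: 0.0002
time_s: 17.6
ee_pos: [0.5721, -0.0967, 0.1943]
eef_rot: [2.426, 1.57, 0.846]
force: [-1.4, 3.6, 4.7]
grip_width: 0.0007
time_s: 17.77
ee_pos: [0.5721, -0.0967, 0.1942]
eef_rot: [1.902, 1.57, 0.321]
force: [-5.6, 3.3, 12.7]
grip_width: 0.0007
```

Both sides touch at the same height and resist a 12 N press, so the cover is flat on the floor. Now the crank: I overlay hypotheses on its geometry before grasping, since the handle seems about 4 mm off the table's centre line.

```bash
cat > ov4.py <<'E'
from h import *
import sys
k=sys.argv[1]; off=float(sys.argv[2]); ang=float(sys.argv[3]); psi=np.radians(float(sys.argv[4]))
ey=np.array([-np.sin(psi),np.cos(psi),0]);ex=np.array([np.cos(psi),np.sin(psi),0]);ez=np.array([0,0,1.])
out=[]
for n,c,(u0,v0,u1,v1) in(('scene',(.5672,-.1181),(215,165,275,225)),('top',(.5691,-.1172),(405,200,475,270))):
    f=600/(u1-u0)
    im=cv2.resize(cv2.imread(f'pics/{n}{k}.png')[v0:v1,u0:u1],(600,600),interpolation=cv2.INTER_CUBIC)
    O=np.array([*c,.1])+ex*off-ey*.128
    H=O+.045*(np.cos(ang)*ez+np.sin(ang)*ex)
    def line(P,col):
        q=(proj(n,np.array(P))-[u0,v0]+.5)*f-.5; cv2.polylines(im,[np.round(q).astype(np.int32)],False,col,1,cv2.LINE_AA)
    a=np.linspace(0,2*np.pi,40)
    for s in(-.035,.035): line(H-ey*s+.011*(np.cos(a)[:,None]*ex+np.sin(a)[:,None]*ez),(0,0,255))
    line([H-ey*.035,H+ey*.035],(0,0,255))
    line([O+ey*.035,H+ey*.035],(255,0,0)); line([O+ey*.035,O+ey*.07],(255,0,0))
    out.append(im)
cv2.imwrite(sys.argv[5],cv2.resize(np.hstack(out),(800,400),interpolation=cv2.INTER_AREA))
E
python3 ov4.py 21 0 0 7.5 pics/h0.png; python3 ov4.py 21 0 0.1 7.5 pics/h1.png
python3 -c "
import cv2,numpy as np
cv2.imwrite('pics/hh.png',cv2.resize(np.vstack([cv2.imread('pics/h0.png'),cv2.imread('pics/h1.png')]),(600,600)))"
```

```text
(no output)
```

View pics/h0.png

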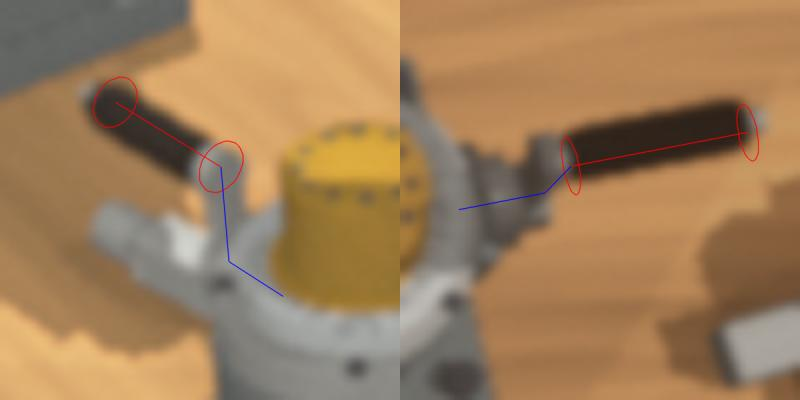

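View pics/h1.png

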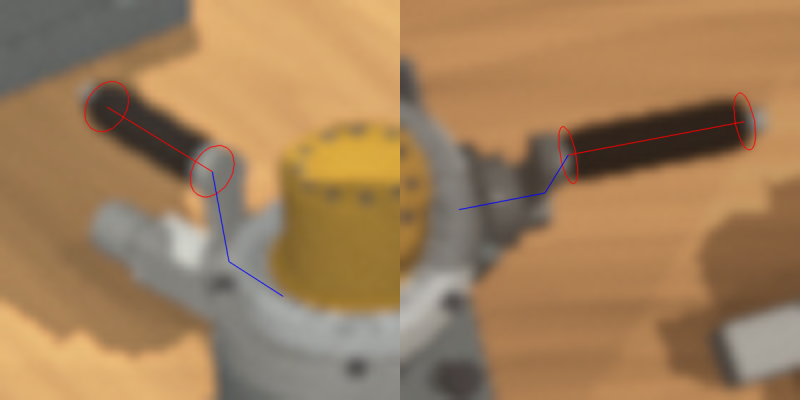

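```bash
python3 - <<'E'
from fit import *
# dark mask handle both views, silhouette fit: H (x,y), psi, z=.145 (both free per view)
B={'top':(425,210,472,240),'scene':(222,172,256,202)}
for k in ('0','21'):
  for n in B:
    u0,v0,u1,v1=B[n]; im=cv2.imread(f'pics/{n}{k}.png')[v0:v1,u0:u1].astype(float); g=im.sum(2)/3
    m=(g<62).astype(np.uint8); _,l,st,ce=cv2.connectedComponentsWithStats(m); i=1+np.argmax(st[1:,4]); m=(l==i).astype(np.float32)
    if n=='scene' and k=='0': pass
    def parts(p):
        ax=np.array([-np.sin(p[2]),np.cos(p[2]),0]); return [cyl(np.array([p[0],p[1],.145]),ax,-.035,.035,.011)]
    cost=lambda p:np.abs(hullmask(n,parts(p),B[n])-m).sum()
    p=np.array([.589,-.245,.13])
    for _ in range(4):
        r=minimize(cost,p,method='Nelder-Mead',options=dict(initial_simplex=p+np.vstack([np.zeros(3),np.diag([.004,.004,.08])]),xatol=1e-5,fatol=.01));p=r.x
    print(k,n,st[i],'H',np.round(p[:2],4),'psi',np.degrees(p[2]).round(2),'cost',r.fun,'of',m.sum())
E
```

```text
0 top [  9   8  32  13 262] H [ 0.5893 -0.2447] psi 7.43 cost 82.75 of 262.0
0 scene [ 7  6 16 13 93] H [ 0.5898 -0.2473] psi -3.6 cost 83.8125 of 93.0
21 top [  9   8  32  13 250] H [ 0.589  -0.2411] psi 7.45 cost 94.78125 of 250.0
21 scene [ 7  7 16 12 91] H [ 0.5898 -0.2475] psi -3.89 cost 85.234375 of 91.0
```

```bash
python3 -m creep '{"hand":[1,0,-1,-1,-1,-1,-1,-1,-1,-1],"slide":[[-0.01,0,0],[-0.03,0,0.01],[-0.05,0.003,0.035],[-0.055,0.007,0.07],[-0.055,0.012,0.1],[-0.055,0.016,0.13],[-0.055,0.017,0.145],[-0.055,0.017,0.148],[-0.055,0.017,0.148],[-0.055,0.017,0.148]],"spin":[0,-1,-3,-5,-7,-8,-8,-8,-8,-8]}' 5; python3 -c "
from h import *
print('hammer',onz('top',(478,258),.015),onz('top',(462,262),.015),onz('top',(495,255),.015))
plan([.589,-.2447,.134],7.5)"; python3 look.py 22 200 120 300 240
```

```text
time_s: 18.6
ee_pos: [0.5877, -0.2437, 0.248]
eef_rot: [-2.893, 1.57, 1.95]
force: [-0.3, -0.6, 0.8]
grip_width: 0.057
hammer [ 0.53207631 -0.34016366  0.015     ] [ 0.5248267 -0.3000361  0.015    ] [ 0.53677647 -0.38279461  0.015     ]
t 18.6 p [ 0.5877 -0.2437  0.248 ] w 0.057 F [-0.3 -0.6  0.8]
tool y angle 7.49 tool x [-1.e-04  3.e-04 -1.e+00] q6 -0.581
slide mm [114.    1.2   1.2]
spin deg -0.010080496709633735 (tool x down => positive spin turns y clockwise from above)
[ 0.5878 -0.2434  0.2481] [ 0.6 -0.3  0.5] 0.0611
```

View pics/b22.png

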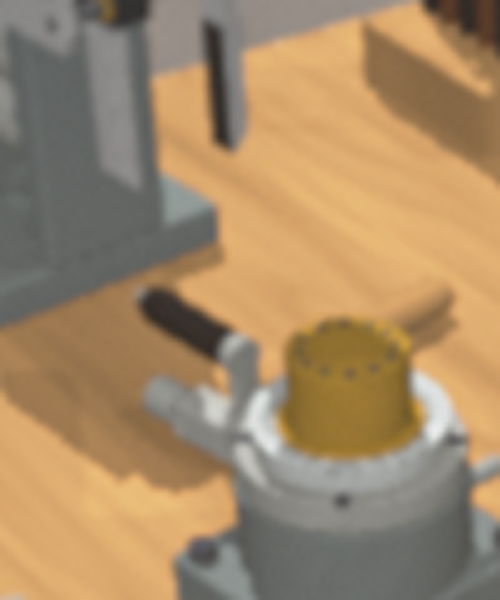

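```bash
python3 -m creep '{"hand":[-1,-1,-1,-1,-1,-1,-1,-1],"slide":[[0.015,0.001,0.001],[0.04,0.001,0.001],[0.065,0.001,0.001],[0.085,0.001,0.001],[0.1,0.001,0.001],[0.11,0.001,0.001],[0.114,0.001,0.001],[0.114,0.001,0.001]],"spin":[0,0,0,0,0,0,0,0]}' 5; python3 look.py 23 200 120 300 240
```

```text
time_s: 19.32
ee_pos: [0.5889, -0.2448, 0.1337]
eef_rot: [-2.207, 1.57, 2.637]
force: [-0.0, 0.7, -1.2]
grip_width: 0.0941
[ 0.5892 -0.2451  0.1346] [ 0.6 -0.6 -0.1] 0.094
```

View pics/b23.png

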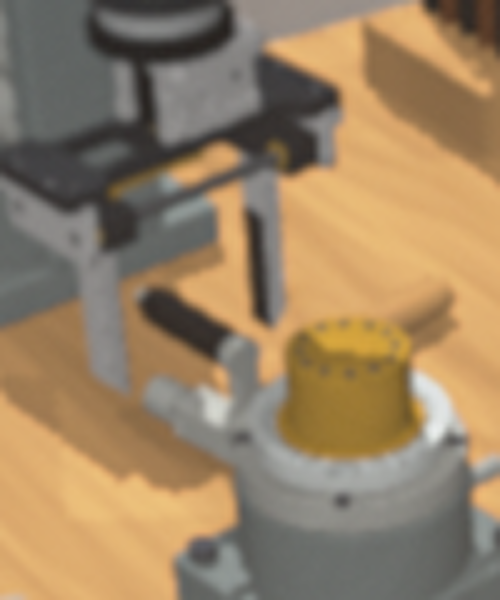

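Fingers straddle the black handle. Close lightly.

```bash
python3 -m creep '{"hand":[0,0.6,1,1,1,1,1,1,1,1,1,1],"slide":[[0,0,0],[0,0,0],[0,0,0],[0,0,0],[0,0,0],[0,0,0],[0,0,0],[0,0,0],[0,0,0],[0,0,0],[0,0,0],[0,0,0]],"spin":[0,0,0,0,0,0,0,0,0,0,0,0]}' 8; python3 look.py 24 200 120 300 240
```

```text
time_s: 20.37
ee_pos: [0.589, -0.2456, 0.134]
eef_rot: [1.321, 1.57, -0.119]
force: [-0.4, -0.5, -0.4]
grip_width: 0.0214
[ 0.589  -0.2456  0.134 ] [ 0.5 -0.1 -1.5] 0.0215
```

View pics/b24.png

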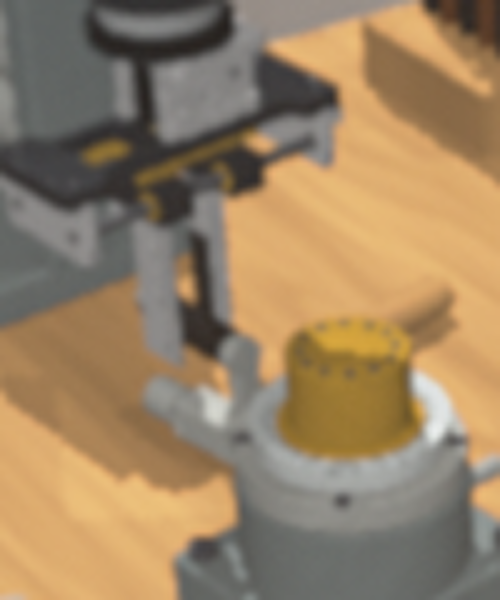

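Gripped (21.5 mm, no side load). I start the first turn slowly, checking force to verify the assumed crank centre.

```bash
python3 -m creep '{"hand":[1,1,1,1,1],"slide":[[0.0015,0.0117,0],[0.006,0.0225,0],[0.0132,0.0318,0],[0.0225,0.039,0],[0.0225,0.039,0]],"spin":[0,0,0,0,0]}' 12; python3 -c "
from h import *
plan([.589,-.2456,.134],7.5)"
```

```text
time_s: 20.83
ee_pos: [0.6267, -0.2404, 0.1084]
eef_rot: [-1.877, 1.566, 2.966]
force: [-3.9, -0.3, -6.2]
grip_width: 0.0214
t 20.83 p [ 0.6267 -0.2404  0.1084] w 0.0214 F [-3.9 -0.3 -6.2]
tool y angle 7.5 tool x [-4.8e-03  9.0e-04 -1.0e+00] q6 -0.551
slide mm [-25.4 -38.2   0.2]
spin deg -0.004399467051925399 (tool x down => positive spin turns y clockwise from above)
```

```bash
python3 -m creep '{"hand":[1,1,1],"slide":[[0.0109,0.0023,0],[0.0225,0.0038,0],[0.0225,0.0038,0]],"spin":[0,0,0]}' 12; python3 -c "
from h import *
plan([.589,-.2456,.134],7.5)"
```

```text
time_s: 21.08
ee_pos: [0.6307, -0.24, 0.0865]
eef_rot: [-1.952, 1.569, 2.891]
force: [-0.4, -0.1, -3.1]
grip_width: 0.0214
t 21.08 p [ 0.6307 -0.24    0.0865] w 0.0214 F [-0.4 -0.1 -3.1]
tool y angle 7.49 tool x [-2.1e-03  5.0e-04 -1.0e+00] q6 -0.548
slide mm [-47.4 -42.2   0.1]
spin deg -0.01493355157026599 (tool x down => positive spin turns y clockwise from above)
```

Side load near zero at 90°, so the centre estimate is good. Continue in half turns of 15° rows.

```bash
python3 -m creep '{"hand":[1,1,1,1,1,1,1,1,1,1,1,1],"slide":[[0.0116,-0.0015,0],[0.0225,-0.006,0],[0.0318,-0.0132,0],[0.039,-0.0225,0],[0.0435,-0.0334,0],[0.045,-0.045,0],[0.0435,-0.0566,0],[0.039,-0.0675,0],[0.0318,-0.0768,0],[0.0225,-0.084,0],[0.0116,-0.0885,0],[0,-0.09,0]],"spin":[0,0,0,0,0,0,0,0,0,0,0,0]}' 12; python3 -c "
from h import *
plan([.589,-.2456,.134],7.5)"
```

```text
time_s: 22.08
ee_pos: [0.5415, -0.252, 0.0899]
eef_rot: [-0.864, 1.57, -2.305]
force: [3.4, -1.7, -4.6]
grip_width: 0.021
t 22.08 p [ 0.5415 -0.252   0.0899] w 0.021 F [ 3.4 -1.7 -4.6]
tool y angle 7.47 tool x [-2.e-04 -2.e-04 -1.e+00] q6 -0.627
slide mm [-44.1  47.9  -0.2]
spin deg -0.03318532557763376 (tool x down => positive spin turns y clockwise from above)
```

```bash
python3 -m creep '{"hand":[1,1,1,1,1,1,1,1,1,1,1,1],"slide":[[-0.0116,0.0015,0],[-0.0225,0.006,0],[-0.0318,0.0132,0],[-0.039,0.0225,0],[-0.0435,0.0334,0],[-0.045,0.045,0],[-0.0435,0.0566,0],[-0.039,0.0675,0],[-0.0318,0.0768,0],[-0.0225,0.084,0],[-0.0116,0.0885,0],[0,0.09,0]],"spin":[0,0,0,0,0,0,0,0,0,0,0,0]}' 12; python3 -c "
from h import *
plan([.589,-.2456,.134],7.5)"; python3 look.py 25 200 120 300 240
```

```text
time_s: 23.08
ee_pos: [0.6312, -0.2398, 0.0891]
eef_rot: [-1.745, 1.569, 3.099]
force: [-12.4, -0.7, 2.7]
grip_width: 0.0215
t 23.08 p [ 0.6312 -0.2398  0.0891] w 0.0215 F [-12.4  -0.7   2.7]
tool y angle 7.52 tool x [-2.3e-03  1.0e-04 -1.0e+00] q6 -0.548
slide mm [-44.8 -42.7   0.2]
spin deg 0.01929735151129819 (tool x down => positive spin turns y clockwise from above)
[ 0.6307 -0.2397  0.0867] [ 1.7 -6.8 -1.7] 0.0214
```

View pics/b25.png

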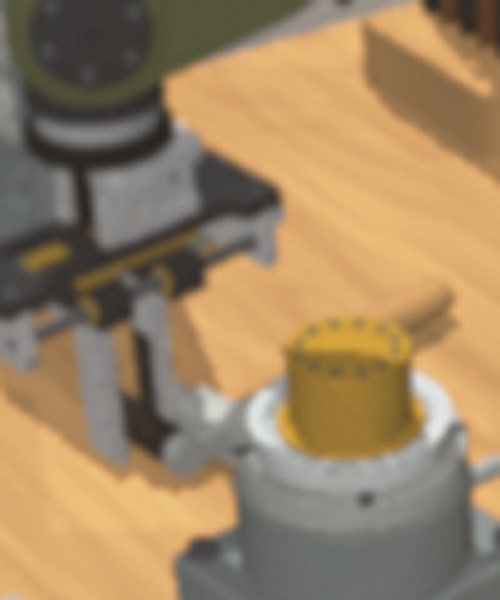

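```bash
python3 -m creep '{"hand":[1,1,1,1,1,1,1,1,1,1,1,1],"slide":[[0.0116,-0.002,0],[0.0225,-0.0065,0],[0.0318,-0.0137,0],[0.039,-0.023,0],[0.0435,-0.0339,0],[0.045,-0.0455,0],[0.0435,-0.0571,0],[0.039,-0.068,0],[0.0318,-0.0773,0],[0.0225,-0.0845,0],[0.0116,-0.089,0],[0,-0.0905,0]],"spin":[0,0,0,0,0,0,0,0,0,0,0,0]}' 12;  python3 -m creep '{"hand":[1,1,1,1,1,1,1,1,1,1,1,1],"slide":[[-0.0116,0.0015,0],[-0.0225,0.006,0],[-0.0318,0.0132,0],[-0.039,0.0225,0],[-0.0435,0.0334,0],[-0.045,0.045,0],[-0.0435,0.0566,0],[-0.039,0.0675,0],[-0.0318,0.0768,0],[-0.0225,0.084,0],[-0.0116,0.0885,0],[0,0.09,0]],"spin":[0,0,0,0,0,0,0,0,0,0,0,0]}' 12; python3 -c "
from h import *
plan([.589,-.2456,.134],7.5)"; python3 look.py 26 200 120 300 240
```

```text
time_s: 24.13
ee_pos: [0.5414, -0.252, 0.0901]
eef_rot: [0.924, 1.57, -0.516]
force: [6.2, -2.3, -4.7]
grip_width: 0.0213
time_s: 25.13
ee_pos: [0.6311, -0.2398, 0.0894]
eef_rot: [-1.603, 1.57, -3.042]
force: [-8.3, -1.6, 2.7]
grip_width: 0.0214
t 25.13 p [ 0.6311 -0.2398  0.0894] w 0.0214 F [-8.3 -1.6  2.7]
tool y angle 7.52 tool x [-1.2e-03 -1.0e-04 -1.0e+00] q6 -0.548
slide mm [-44.6 -42.6   0.2]
spin deg 0.020676120896666816 (tool x down => positive spin turns y clockwise from above)
[ 0.6306 -0.2398  0.0867] [ 6.5 -7.6 -1.9] 0.0215
```

View pics/b26.png

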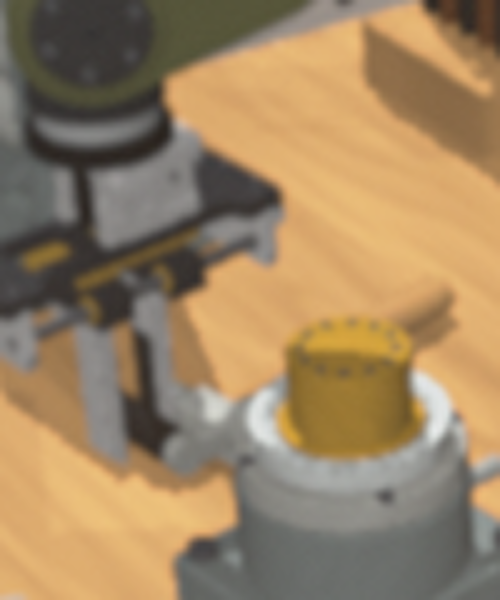

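2.25 turns done, tracking fine. Next to 2.75, then a slow last quarter.

```bash
python3 -m creep '{"hand":[1,1,1,1,1,1,1,1,1,1,1,1],"slide":[[0.0116,-0.0015,0],[0.0225,-0.006,0],[0.0318,-0.0132,0],[0.039,-0.0225,0],[0.0435,-0.0334,0],[0.045,-0.045,0],[0.0435,-0.0566,0],[0.039,-0.0675,0],[0.0318,-0.0768,0],[0.0225,-0.084,0],[0.0116,-0.0885,0],[0,-0.09,0]],"spin":[0,0,0,0,0,0,0,0,0,0,0,0]}' 12;  python3 -m creep '{"hand":[1,1,1,1,1,1,1,1],"slide":[[-0.0116,0.0015,0],[-0.0225,0.006,0],[-0.0318,0.0132,0],[-0.039,0.0225,0],[-0.0425,0.03,0],[-0.044,0.036,0],[-0.0447,0.04,0],[-0.0447,0.04,0]],"spin":[0,0,0,0,0,0,0,0]}' 12; python3 -c "
from h import *
plan([.5876,-.2456,.134],7.5)"
```

```text
time_s: 26.18
ee_pos: [0.5413, -0.252, 0.0892]
eef_rot: [1.196, 1.569, -0.245]
force: [7.4, -2.3, -4.9]
grip_width: 0.0219
time_s: 26.85
ee_pos: [0.5819, -0.2466, 0.1338]
eef_rot: [1.072, 1.57, -0.368]
force: [2.2, -3.2, 5.4]
grip_width: 0.0212
t 26.85 p [ 0.5819 -0.2466  0.1338] w 0.0212 F [ 2.2 -3.2  5.4]
tool y angle 7.51 tool x [ 1.1e-03 -4.0e-04 -1.0e+00] q6 -0.59
slide mm [-0.2  5.7 -0.2]
spin deg 0.006630718830535898 (tool x down => positive spin turns y clockwise from above)
```

```bash
python3 -m creep '{"hand":[1,1,1,1,1],"slide":[[0,0.002,0],[0,0.004,0],[0,0.005,0],[0,0.0055,0],[0,0.0055,0]],"spin":[0,0,0,0,0]}' 12; python3 look.py 27 200 120 300 240;  python3 -c "
from h import *
plan([.5876,-.2456,.134],7.5)"
```

```text
time_s: 27.27
ee_pos: [0.5867, -0.246, 0.134]
eef_rot: [1.07, 1.57, -0.37]
force: [-2.0, -3.3, 5.8]
grip_width: 0.0213
[ 0.5867 -0.246   0.134 ] [-1.2 -2.3  5.6] 0.0215
t 27.32 p [ 0.5867 -0.246   0.134 ] w 0.0215 F [-1.2 -2.3  5.6]
tool y angle 7.48 tool x [ 8.e-04 -3.e-04 -1.e+00] q6 -0.585
slide mm [-0.   0.9 -0.3]
spin deg -0.016891031451990557 (tool x down => positive spin turns y clockwise from above)
```

View pics/b27.png

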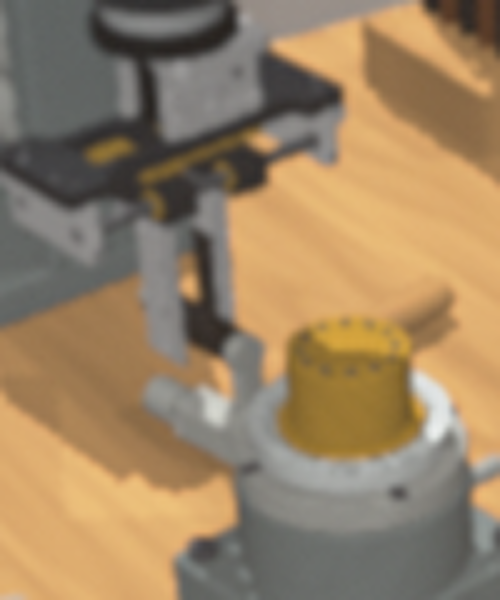

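```bash
python3 -m creep '{"hand":[0.7,0.4,0.1,-0.3,-0.6,-1,-1,-1,-1],"slide":[[0,0,0],[0,0,0],[0,0,0],[0,0,0],[0,0,0],[0,0,0],[0,0,0],[0,0,0],[0,0,0]],"spin":[0,0,0,0,0,0,0,0,0]}' 5; python3 -m creep '{"hand":[-1,-1,-1,-1,-1,-1,-1,-1,-1,-1,-1],"slide":[[-0.01,0,0],[-0.03,0,0],[-0.06,0,0],[-0.09,0,0],[-0.11,0,0.02],[-0.12,0,0.05],[-0.12,0,0.08],[-0.12,0,0.11],[-0.12,0,0.13],[-0.12,0,0.14],[-0.12,0,0.14]],"spin":[0,0,0,0,0,0,0,0,0,0,0]}'; python3 look.py 28 200 120 300 240; python3 - <<'E'
from h import *
cv2.imwrite("pics/top28.png",ctrl.camera("top")[:,:,::-1])
crop('pics/scene28.png','pics/x.png',215,165,305,240,7)
crop('pics/top28.png','pics/y.png',350,190,475,290,6)
E
python3 ov4.py 28 0 0 7.5 pics/h0.png
```

```text
time_s: 28.07
ee_pos: [0.5867, -0.2458, 0.1336]
eef_rot: [2.721, 1.571, 1.281]
force: [0.1, 0.5, -0.5]
grip_width: 0.0716
time_s: 28.98
ee_pos: [0.6044, -0.3867, 0.2535]
eef_rot: [-1.699, 1.57, -3.141]
force: [0.2, -0.3, -0.8]
grip_width: 0.0939
[ 0.6046 -0.3853  0.2537] [-0.2  0.4  0.4] 0.0939
```

View pics/x.png

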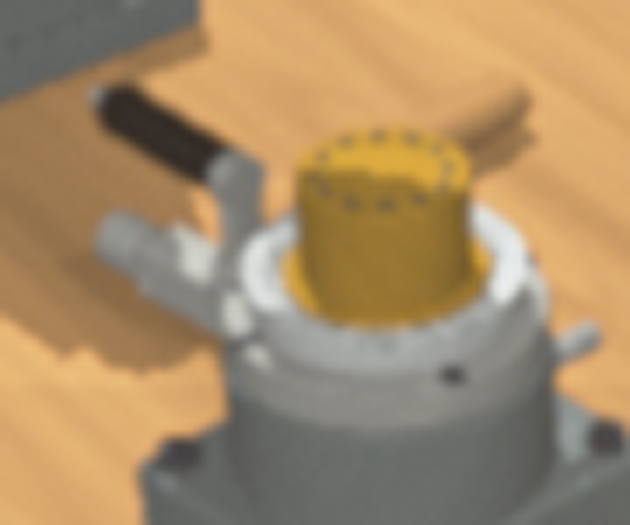

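View pics/y.png

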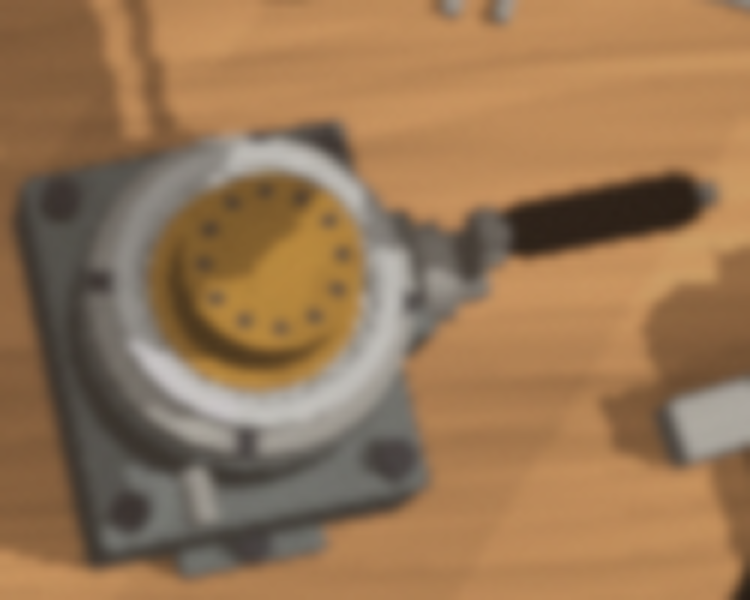

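View pics/h0.png

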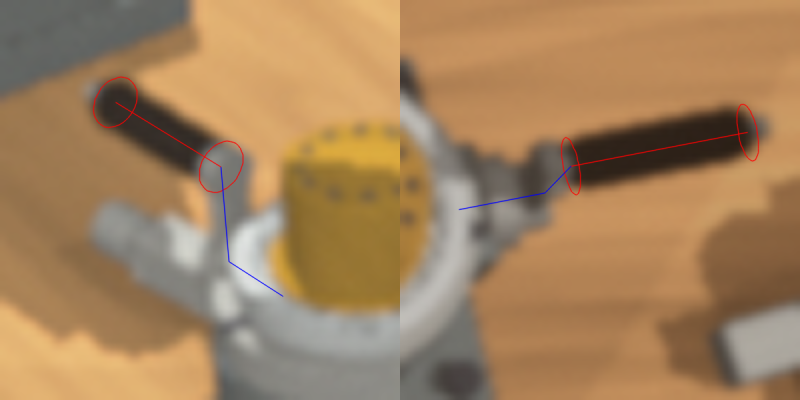

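Final pictures:
- **Handle:** straight up, on the zero-angle overlay (top handle centre near crop (605,212)).
- **Table:** the dark marks have moved round by about 30°, from (120,207) to (97,283) in the top crop. That matches three crank turns.
- **Cover:** still seated with its seats up.
- **Hand:** well clear of everything.

I'll hand in.

```bash
python3 -c "
from h import *
print(ctrl.hand_in())"
```

```text
the job is handed in; nothing more can be done
None
```

The larger brass cover is seated flange down in the rotary table's pocket, the crank has had three clockwise turns, and I handed the job in at about 29 s. The hand-in gives no verdict.

**Cover:** I lifted it by the barrel sides and let it swing partly upright in a loosened grip. I finished turning it against the nest's edge and lowered it into the pocket. It had shifted up to about 12 mm in the fingers, so I corrected its position twice before releasing.

**Seating check:** light fingertip presses on the -y and +y sides of the top both met it at 0.186 m, the nominal seated height. It had not shifted in the last pictures.

**Crank check:**
- **Turns:** the table marks moved about 28–30°; three turns should give 30°.
- **Handle position:** it now stands straight up, to within about 0.5 mm by arm position.
- **Start angle:** by my estimate it started about 0.06 rad clockwise of upright. I finished at upright rather than at exactly the starting angle.

**Disagreements:** the two cameras differed by about 2 mm in x, and by up to 4 px in the scene view. I relied on contact readings where they disagreed.

**Bystanders:** I did not approach or touch the small cover or the other things. I did not recheck them closely in the final pictures.

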